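# Lay out a microscope inspection station

## Task

Lay out the inspection station in this order, one thing at a time: lay the steel ring centred on the white round stage, set the brass flange centred on top of the ring with its hub up, and stand the white jar on the bench exactly halfway between the centres of the stage and the black stud tray. Then stand the red box behind the tray (past its long edge that is farther from the robot, centred on that edge), with about 30 mm of clear bench between them, and last stand the blue box on the other side of the stage from the tray, on the straight line through the centres of tray and stage, again about 30 mm clear of the stage. Leave the amber dropper bottle, the black loupe and the roll of green tape where they are, and let everything stand upright and released.

Things in the scene. Friction and masses are not known exactly. Their poses are not given: they have to be found in the camera images.
- stage: white round stage plate fixed to the bench, 90 mm across, 12 mm high, flat top with a grey spot at its middle; origin at the centre of its underside on the bench, z up. Its y axis lies along the line through the centres of stage and tray (the tray may be on either side); the tray's centre is always 290 mm away
- tray: low black rectangular tray fixed to the bench, covered with rows of small steel studs, 80 mm (its x) by 110 mm (its y), 7 mm high with the studs; origin at the centre of its underside on the bench; x points away from the robot (within 0.35 rad of world x), square to its long edges
- ring: plain steel ring lying flat, 56 mm outside diameter, 28 mm bore, 22 mm high, about 220 g; origin at the centre of its underside, z up
- flange: brass flange part, a disc 46 mm across and 8 mm thick with an upright hub 24 mm across standing on its middle, 42 mm high in all, about 160 g; origin at the centre of the disc's underside, z up along the hub
- jar: white closed jar with a yellow cap, 46 mm across, 50 mm high, about 80 g; origin at the centre of its underside, z up
- red_box: red square open box with a few small steel parts fixed in its bottom, 50 by 50 mm and 35 mm high, walls 3 mm, about 70 g; origin at the centre of its underside, x and y square to its walls, z up
- blue_box: blue square open box, like the red one: 50 by 50 mm, 35 mm high, walls 3 mm, about 70 g; origin at the centre of its underside, x and y square to its walls, z up
- dropper: amber bottle with a black cap, 32 mm across, 62 mm high, loose bystander; origin at the centre of its underside
- loupe: black round loupe, 34 mm across, 34 mm high, loose bystander; origin at the centre of its underside
- tape: green tape roll lying flat, 60 mm across, 38 mm hole, 24 mm high, loose bystander; origin at the centre of its underside

How it is judged (in metres and radians):
On the way, in this order (a step that is already met when the one before it is completed fails the run):
1. the steel ring lies centred on the white round stage, released (horizontal distance between ring and stage below 0.01 m and z of ring in the frame of stage between 0.009 and 0.015 m and linear speed of ring below 0.02 m/s and contact force between the fingers and ring below 0.3 N and angle between ring's own z axis and vertical below 0.12 rad), for 0.2 s.
2. the brass flange stands centred on the ring, hub up, released (horizontal distance between flange and ring below 0.01 m and z of flange in the frame of ring between 0.019 and 0.025 m and linear speed of flange below 0.02 m/s and contact force between the fingers and flange below 0.3 N and angle between flange's own z axis and vertical below 0.12 rad), for 0.2 s.
3. the jar stands halfway between stage and tray, released (x of jar in the frame of stage between -0.015 and 0.015 m and horizontal distance between jar and stage between 0.13 and 0.161 m and horizontal distance between jar and tray below 0.161 m and height (world z) of jar between -0.005 and 0.005 m and linear speed of jar below 0.02 m/s and contact force between the fingers and jar below 0.3 N and angle between jar's own z axis and vertical below 0.12 rad), for 0.2 s.
4. the red box stands behind the tray, released (x of red_box in the frame of tray between 0.08 and 0.112 m and y of red_box in the frame of tray between -0.015 and 0.015 m and height (world z) of red_box between -0.005 and 0.005 m and linear speed of red_box below 0.02 m/s and contact force between the fingers and red_box below 0.3 N and angle between red_box's own z axis and vertical below 0.12 rad), for 0.2 s.
5. the blue box stands beyond the stage, in line with stage and tray, released (x of blue_box in the frame of stage between -0.015 and 0.015 m and horizontal distance between blue_box and stage between 0.085 and 0.117 m and horizontal distance between blue_box and tray above 0.35 m and height (world z) of blue_box between -0.005 and 0.005 m and linear speed of blue_box below 0.02 m/s and contact force between the fingers and blue_box below 0.3 N and angle between blue_box's own z axis and vertical below 0.12 rad), for 0.2 s.
At the end, for the whole second after the job is handed in: All upright, released, still: ring on stage and flange on ring, each within 10 mm of centre; jar within 15 mm of the stage-tray midpoint; red box behind tray and blue box beyond stage, each within 15 mm of its centre line and 15 to 47 mm clear (all of step 1 and all of step 2 and all of step 3 and all of step 4 and all of step 5); the robot touches nothing.
It fails at once if the amber bottle was pushed more than 25 mm or knocked over (distance of dropper from where it was at the start of the episode above 0.025 m or angle between dropper's own z axis and vertical above 0.5 rad).
It fails at once if the black loupe was pushed more than 25 mm or knocked over (distance of loupe from where it was at the start of the episode above 0.025 m or angle between loupe's own z axis and vertical above 0.5 rad).
It fails at once if the tape roll was pushed more than 25 mm or knocked over (distance of tape from where it was at the start of the episode above 0.025 m or angle between tape's own z axis and vertical above 0.5 rad).
It also fails if it takes over 122 s, if anything falls off the work surface, if the arm or the gripper's body presses on something with over 40 N, if the wrist force passes 120 N, or if a joint passes its speed limit or range.

## Robot

A 7-joint arm with a two-finger parallel gripper is mounted at the origin on the work surface. World frame = base frame: x ahead of the robot, y to its left, z up, the work surface at z = 0. Lengths are in mm, angles in rad, forces in N, time in s.
With the tool pointing down it reaches from about 425 to 950 mm from the base axis. Payload 4.7 kg.
Tool frame: the origin (TCP) lies on the centre line of the jaws, within the pads' length; the fingertips stand r.tip_extent ahead of it and the grasp point (between the pads) lies 3 mm ahead of it (r.tip_extent is the distance from the TCP to the fingertips, in mm); z points along the fingers, y is the direction in which the jaws open and shut (so a half turn about z gives the same grasp; the last joint's range is limited). The gripper opens to 85 mm and grips with 20 to 120 N. Pads are 22 mm wide; open, the fingers measure 114 mm over their backs; the gripper's body (76 mm by 85 mm) begins 54 mm behind the grasp point. The pads swing forward as they close: fully open they stand 13 mm farther back than shut.
Start: joints at [-1.323, 0.469, -0.049, 1.532, 0.024, 1.141, -0.082], TCP at [184.422, 649.334, 253.335] pointing down, gripper open.
Joint ranges: [-2.59, 2.59], [-0.33, 1.99], [-1.39, 1.29], [0.1, 2.45], [-1.04, 4.18], [0.21, 1.99], [-2.66, 2.66]. Speed limits (rad/s): [2.57, 2.57, 3.14, 3.14, 3.14, 3.14, 3.14].

## Interface

Orientations are given as a unit quaternion [w, x, y, z].
In Python, from rig import r, imaging gives the robot as it stands. The module is installed in compiled form; this text tells all that it offers.
- The arm moves only by the shell command python3 -m inch 'ROWS' [FORCE]. ROWS is text: rows parted by semicolons, each of 5 numbers parted by spaces: the opening, from -1 (shut) to 1 (fully open), then the shift along the tool's x, y, z in units of 25 mm (1.0 is 25 mm), then the turn about the tool's z in units of 5 degrees (1.0 is 5 degrees). A call has exactly 10 rows; each row is the pose to reach, as a shift and turn from the pose commanded when the call began, along the tool's axes at that moment; what a row does not reach only later rows make up. A row lasts 1/12 s, in which the tool goes at most 41.7 mm and 7.16 degrees, less where a joint would pass 70% of its speed; a pose out of reach is approached as far as the arm can. A call with a gripper value outside its range is refused whole. The fingers move at their own pace and stop on an object; FORCE is the grip in N (left out, the last holds). Time passes only in rows, so rows that repeat a pose let the fingers close, or fill a call up. It gives the time, the measured TCP pose, the force and the opening at its end, in the units of the state.
- r.get_state(): the state, without advancing time (a new reading comes with each control period).
- imaging.camera(name): name is "side" or "top"; returns the picture (400x640x3 uint8, red, green, blue); there is no depth.
- imaging.calibration(name): a dict with "intrinsics" (3x3 intrinsics, pixels), "k1" (the pictures are not rectified: a ray, as slopes to the right and down, at radius r is drawn at 1 + k1 r^2 times it, then the intrinsics apply), "R" (3x3) and "t" (3): a world point X has camera coordinates R X + t. Camera axes: x right, y down, z forward; pixel columns grow to the right and rows downward; lengths in mm; the calibration is good to about 2 mm. A picture is of the moment at which its call begins. calibration takes no time and is no camera call.
- r.job_done(): hands the job in, once; it reports no verdict.
The state is a dict: "t": time; "joint_pos": joint angles; "qvel": joint speeds; "joint_torque": joint torques, N m; "tcp_pos": TCP position; "eef_rot": TCP orientation; "ft_force": force on the tool from outside, world axes, zero at the start; "wrist_torque": the same for the moment, N m; "gripper_width": finger opening in mm.
Only numpy, scipy, OpenCV 4.12 (cv2) and the standard library are available. Lean on these libraries where they do the work, as an engineer would, in place of code of your own. Each camera call takes 0.05 s, during which the arm holds its last target.

## Working session

There is one attempt and no reset: what is moved stays moved. The work goes in short steps, Python scripts to look and compute and a shell command to move; the robot and the scene stay as the last step left them, time stands still between calls to the robot, and variables do not carry over. Pictures are saved under pics/ and viewed, and the job is handed in when it is done.

```bash
mkdir -p pics; ls
python3 - <<'E'
from rig import r, imaging
import cv2
print(r.get_state(), r.tip_extent)
for n in ("top","side"):
    im=imaging.camera(n); cv2.imwrite(f"pics/{n}0.png",im[:,:,::-1])
    print(n,imaging.calibration(n))
E
```

```text
pics
{'t': 0.0, 'joint_pos': array([-1.32288728,  0.46946276, -0.04860611,  1.53372898,  0.02408302,
        1.14099062, -0.08228036]), 'qvel': array([ 0.00150071,  0.00078551, -0.0014068 ,  0.0012332 , -0.00026543,
       -0.00029773, -0.0007939 ]), 'joint_torque': array([-2.69182992e-04, -5.10303032e+01, -4.68320015e-02, -2.37708771e+01,
        1.07518749e-02,  7.45928613e-03, -1.14971780e-05]), 'tcp_pos': array([184.29524412, 648.7746997 , 252.23218939]), 'eef_rot': array([-1.11423481e-04,  1.37935808e-01,  9.90440664e-01, -9.96183751e-04]), 'ft_force': array([0.64361868, 0.70733228, 0.33368117]), 'wrist_torque': array([-0.01493546,  0.0059545 ,  0.01310231]), 'gripper_width': 85.51816917053856} 22.0
top {'intrinsics': array([[428.80931715,   0.        , 313.0201758 ],
       [  0.        , 428.80931715, 208.43946155],
       [  0.        ,   0.        ,   1.        ]]), 'k1': -0.056566310568037036, 'R': array([[ 0.00749784, -0.99983013, -0.0168375 ],
       [-0.9975676 , -0.00631182, -0.06941934],
       [ 0.06930128,  0.01731704, -0.99744546]]), 't': array([   3.32846473,  507.80818999, 1001.63023517])}
side {'intrinsics': array([[480.2611598 ,   0.        , 322.61396259],
       [  0.        , 480.2611598 , 201.81166075],
       [  0.        ,   0.        ,   1.        ]]), 'k1': -0.10908573020597999, 'R': array([[ 0.79658221, -0.60447832,  0.00792022],
       [-0.40427683, -0.54240583, -0.73644834],
       [ 0.44946303,  0.58343969, -0.67644742]]), 't': array([-392.58731221,  236.71476587,  835.91649249])}
```

View pics/top0.png

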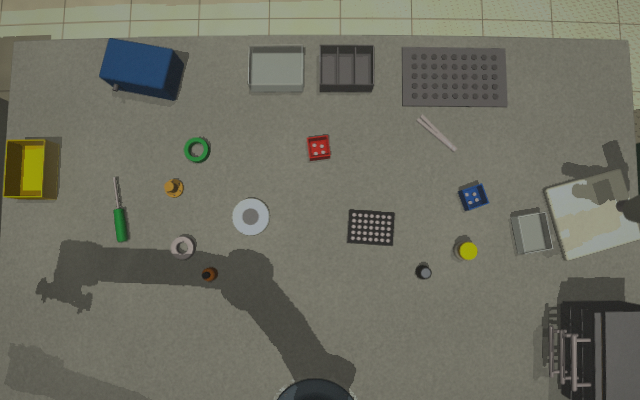

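View pics/side0.png

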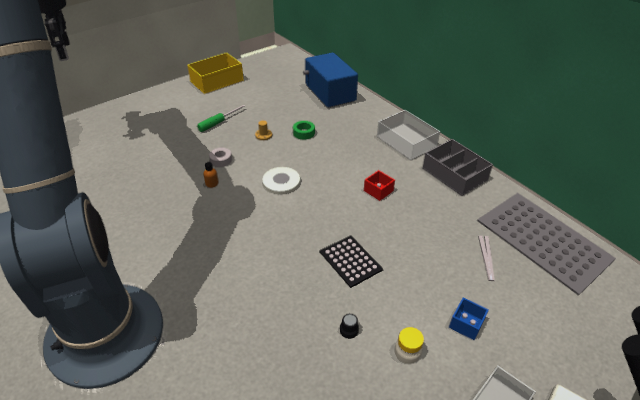

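```bash
cat > h.py <<'E'
import numpy as np, cv2
from rig import r, imaging
from scipy.spatial.transform import Rotation as Ro
def ray(n,uv):
    c=imaging.calibration(n);K=c["intrinsics"]
    d=cv2.undistortPoints(np.array([[uv]],float),K,np.array([c["k1"],0,0,0,0.]))[0,0]  # opencv k1 model, same form
    R=c["R"];return -R.T@c["t"], R.T@np.array([d[0],d[1],1])
def onz(n,uv,z):
    o,d=ray(n,uv);return (o+d*(z-o[2])/d[2])
def proj(n,X):
    c=imaging.calibration(n)
    return cv2.projectPoints(np.array([X],float),cv2.Rodrigues(c["R"])[0],c["t"],c["intrinsics"],np.array([c["k1"],0,0,0,0.]))[0][0,0]
def blobs(n,im,lo,hi,amin=20,roi=None):
    hsv=cv2.cvtColor(im,cv2.COLOR_RGB2HSV);m=cv2.inRange(hsv,np.array(lo),np.array(hi))
    if roi: 
        mm=np.zeros_like(m);a,b,c,d=roi;mm[b:d,a:c]=255;m&=mm
    cs,_=cv2.findContours(m,cv2.RETR_EXTERNAL,cv2.CHAIN_APPROX_NONE)
    return sorted([c for c in cs if cv2.contourArea(c)>amin],key=cv2.contourArea,reverse=True)
def plan(x,y,z,jaw=None):
    """shift in tool axes (25mm units) and turn (5deg units) from measured pose; jaw = world angle (deg) of the jaw axis"""
    s=r.get_state();q=s["eef_rot"];R=Ro.from_quat([q[1],q[2],q[3],q[0]]).as_matrix()
    d=R.T@(np.array([x,y,z])-s["tcp_pos"])/25
    t=0
    if jaw is not None:
        jr=np.deg2rad(jaw);v=R.T@np.array([np.cos(jr),np.sin(jr),0])
        t=np.rad2deg(np.arctan2(v[1],v[0]))-90; t=(t+90)%180-90
    cur=np.rad2deg(np.arctan2(R[1,1],R[0,1]))%180
    print("shift",d.round(3),"turn",round(t/5,2),"| jaw now",cur.round(1),"tcp",s["tcp_pos"].round(1),"tilt",np.rad2deg(np.arccos(-R[2,2])).round(2),"w",round(s["gripper_width"],1),"t",round(s["t"],2),"j",s["joint_pos"].round(2))
E
python3 - <<'E'
import cv2
for n,b in(("top",(120,110,500,300)),("side",(180,80,500,370))):
    im=cv2.imread(f"pics/{n}0.png")[b[1]:b[3],b[0]:b[2]]
    im=cv2.resize(im,None,fx=2,fy=2,interpolation=cv2.INTER_CUBIC); cv2.imwrite(f"pics/{n}0z.png",im)
E
```

```text
(no output)
```

View pics/top0z.png

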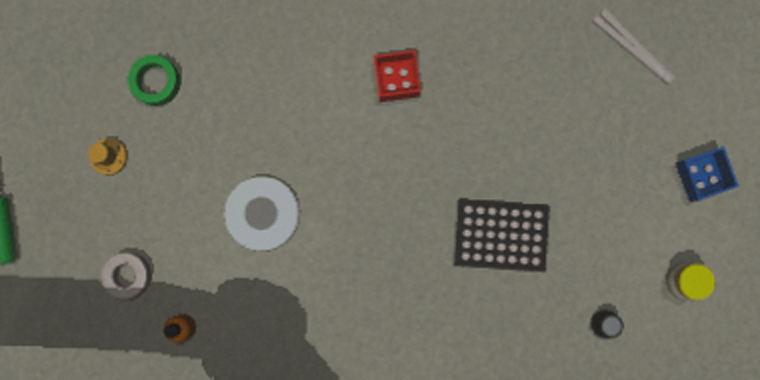

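View pics/side0z.png

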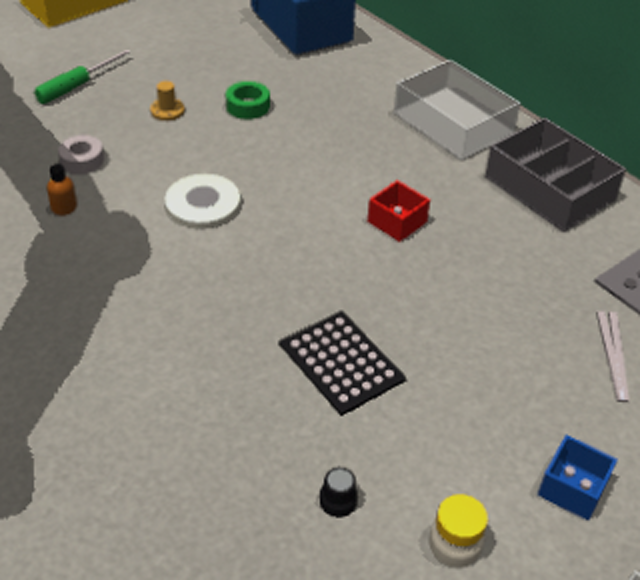

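Run:
```python
from h import *
T=cv2.imread("pics/top0.png")[:,:,::-1].copy();S=cv2.imread("pics/side0.png")[:,:,::-1].copy()
hs=cv2.cvtColor(T,cv2.COLOR_RGB2HSV)
print("bg",hs[200,300],"ringpx",hs[238,177],hs[247,191],hs[247,173],hs[257,183],"shadow",hs[270,130],"stage",hs[205,240],"spot",hs[216,250],"flange",hs[186,170],hs[193,178])
def show(name,n,im,lo,hi,roi,z,amin=20):
    for c in blobs(n,im,lo,hi,amin,roi)[:2]:
        (u,v),rad=cv2.minEnclosingCircle(c);M=cv2.moments(c);cu,cv_=M["m10"]/M["m00"],M["m01"]/M["m00"]
        p=onz(n,(cu,cv_),z); print(name,n,"c",round(cu,1),round(cv_,1),"circ",round(u,1),round(v,1),"rad mm~",round(rad*2.33,1),"xy",p[:2].round(1),"area",cv2.contourArea(c))
show("stage","top",T,(0,0,180),(180,60,255),(220,185,280,245),12)
show("stage","side",S,(0,0,190),(180,60,255),(250,160,310,200),12)
show("red","top",T,(0,150,60),(8,255,255),(290,120,350,170),35)
show("red","side",S,(0,150,60),(8,255,255),(350,150,410,210),35)
show("blue","top",T,(105,120,30),(130,255,255),(440,170,500,220),35)
show("cap","top",T,(25,150,100),(35,255,255),(440,220,490,270),50)
show("cap","side",S,(25,150,100),(35,255,255),(380,310,440,365),50)
show("tape","top",T,(40,120,50),(80,255,255),(170,130,220,170),24)
show("flange","top",T,(10,100,50),(30,255,255),(150,170,195,210),8)
show("tray","top",T,(0,0,0),(180,255,75),(335,200,405,255),4)
show("tray","side",S,(0,0,0),(180,255,75),(310,225,390,295),4)
```

```text
bg [ 26  30 119] ringpx [ 11  24 150] [ 14  25 151] [ 12  30 153] [10 24 96] shadow [30 27 76] stage [ 77  11 165] spot [ 20  14 109] flange [ 20 172 160] [ 20 175 160]
stage side c 280.7 178.3 circ 280.5 177.0 rad mm~ 43.4 xy [488.4 159.1] area 658.5
red top c 318.3 147.1 circ 318.5 146.7 rad mm~ 33.6 xy [651.9  -4.8] area 426.5
red side c 378.7 184.9 circ 379.0 185.0 rad mm~ 36.8 xy [639.8 -16.9] area 580.5
blue top c 474.9 196.3 circ 475.0 196.0 rad mm~ 33.4 xy [ 537.6 -373.1] area 411.5
cap top c 467.8 250.4 circ 467.9 250.5 rad mm~ 20.9 xy [ 411.4 -349.1] area 223.5
cap side c 410.9 337.7 circ 411.0 337.5 rad mm~ 28.7 xy [ 409.5 -350. ] area 383.0
tape top c 195.8 149.3 circ 196.0 149.3 rad mm~ 28.1 xy [648.5 290.3] area 414.5
flange top c 173.5 187.8 circ 173.2 187.5 rad mm~ 23.0 xy [556.6 347.4] area 258.0
tray top c 370.4 227.2 circ 370.5 227.5 rad mm~ 64.6 xy [ 464.5 -131. ] area 1463.0
tray side c 350.8 261.0 circ 350.5 260.5 rad mm~ 76.7 xy [ 462.7 -133.2] area 1656.5
```

Run:
```python
from h import *
T=cv2.imread("pics/top0.png")[:,:,::-1].copy();S=cv2.imread("pics/side0.png")[:,:,::-1].copy()
for n in("top","side"): print(n,"cam",ray(n,(320,200))[0].round(0))
def ell(name,n,im,lo,hi,roi,z,R):
    for c in blobs(n,im,lo,hi,15,roi)[:1]:
        h=cv2.convexHull(c);P=np.array([onz(n,(p[0][0],p[0][1]),z)[:2] for p in c],np.float32)
        (x,y),rr=cv2.minEnclosingCircle(P);
        M=cv2.moments(P.reshape(-1,1,2)[:,:,:]);
        print(name,n,"circ",round(x,1),round(y,1),"rad",round(rr,1),"want",R,"cent",round(M["m10"]/M["m00"],1),round(M["m01"]/M["m00"],1), "rect",cv2.minAreaRect(P))
ell("stage","top",T,(0,0,140),(180,24,255),(220,185,280,245),12,45)
ell("stage","side",S,(0,0,170),(180,60,255),(250,160,310,200),12,45)
ell("ring","top",T,(0,0,85),(17,60,255),(160,225,204,265),22,28)
ell("ring","side",S,(0,0,85),(17,60,255),(205,142,236,170),22,28)
ell("flange disc","top",T,(10,100,50),(30,255,255),(150,170,195,210),8,23)
ell("flange disc","side",S,(10,100,50),(30,255,255),(250,115,280,142),8,23)
ell("tray","top",T,(0,0,0),(180,255,75),(335,200,405,255),4,0)
ell("tray","side",S,(0,0,0),(180,255,75),(310,225,390,295),4,0)
ell("red","top",T,(0,130,60),(8,255,255),(290,120,350,170),20,0)
ell("blue","top",T,(105,120,30),(130,255,255),(440,170,500,220),20,0)
ell("red","side",S,(0,130,60),(8,255,255),(350,150,410,210),20,0)
ell("blue","side",S,(105,120,30),(130,255,255),(440,290,500,345),20,0)
ell("cap","top",T,(25,150,100),(35,255,255),(440,220,490,270),50,23)
ell("cap","side",S,(25,150,100),(35,255,255),(380,310,440,365),48,23)
ell("drop","top",T,(0,120,20),(14,255,255),(190,260,225,290),30,16)
ell("loupe","top",T,(0,0,0),(180,255,70),(410,258,438,285),17,17)
# centroid of ring hole and flange hub
for uv,z in(((169.5,184.5),42),((182,247),22)): print(onz("top",uv,z).round(1))
for n,im,b in(("top",T,(155,165,225,290)),("side",S,(195,110,295,190))):
    k=8 if n=="side" else 4
    a=cv2.resize(im[b[1]:b[3],b[0]:b[2],::-1],None,fx=k,fy=k,interpolation=cv2.INTER_NEAREST);cv2.imwrite(f"pics/{n}0rf.png",a)
```

```text
top cam [ 437.  -11. 1034.]
side cam [  33. -597.  743.]
stage top circ 488.4 157.8 rad 44.2 want 45 cent 488.3 158.0 rect ((487.981201171875, 157.9325714111328), (84.00442504882812, 86.8324966430664), 0.47697246074676514)
stage side circ 489.0 160.7 rad 45.7 want 45 cent 489.1 160.8 rect ((489.3540954589844, 161.42453002929688), (89.32196807861328, 88.60908508300781), 53.286903381347656)
ring top circ 413.1 318.8 rad 27.8 want 28 cent 412.9 318.7 rect ((413.5592346191406, 318.961181640625), (52.29939651489258, 50.77803039550781), 1.3910245895385742)
ring side circ 411.7 321.3 rad 30.4 want 28 cent 413.7 321.2 rect ((412.7582702636719, 322.3653869628906), (54.131378173828125, 59.465938568115234), 52.995941162109375)
flange disc top circ 557.1 348.3 rad 24.7 want 23 cent 556.7 347.5 rect ((556.5029907226562, 346.8879699707031), (45.62997817993164, 44.860015869140625), 28.22591209411621)
flange disc side circ 570.4 363.8 rad 47.1 want 23 cent 562.6 358.8 rect ((567.3375854492188, 365.7801818847656), (93.11318969726562, 42.98775863647461), 57.456016540527344)
tray top circ 463.8 -131.3 
[... 979 characters left out ...]
 -349.2 rad 20.6 want 23 cent 411.4 -349.1 rect ((411.2286376953125, -348.3912048339844), (38.816184997558594, 39.420616149902344), 0.19310303032398224)
cap side circ 410.7 -348.9 rad 20.6 want 23 cent 410.8 -349.0 rect ((410.57269287109375, -348.8837890625), (40.506370544433594, 39.11161804199219), 6.74795389175415)
drop top circ 352.6 249.7 rad 16.6 want 16 cent 352.4 246.2 rect ((351.3331298828125, 250.51695251464844), (27.979928970336914, 30.871557235717773), 0.7882102727890015)
loupe top circ 359.6 -253.3 rad 19.0 want 17 cent 363.3 -246.2 rect ((360.5621337890625, -252.21737670898438), (33.108978271484375, 33.462345123291016), 45.179439544677734)
[560.5 345.3  42. ]
[413.6 317.7  22. ]
```

View pics/top0rf.png

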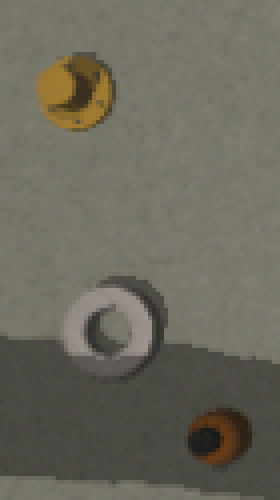

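View pics/side0rf.png

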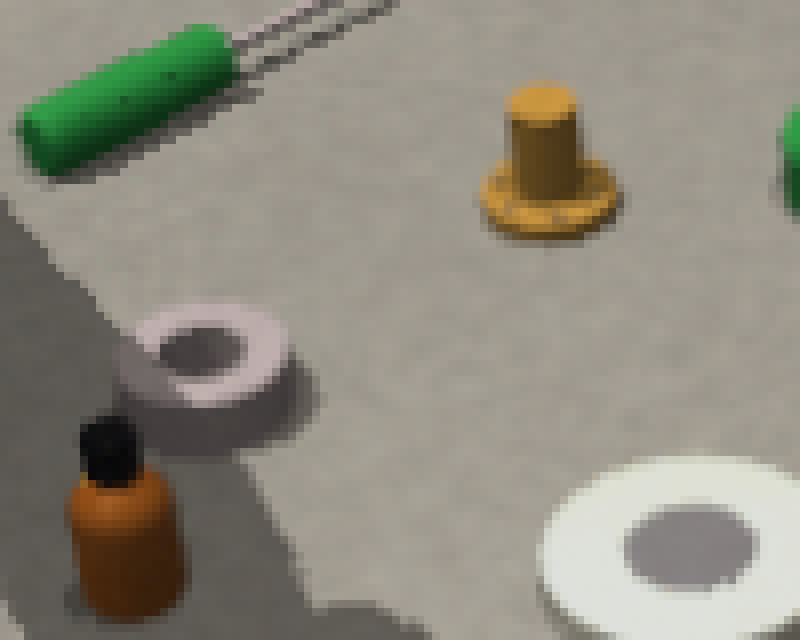

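Run:
```python
from h import *
for uv,z in(((262.9,123.1),42),): print("side hub",onz("side",uv,z).round(1))
print("disc side", onz("side",(195+551/8,110+190/8),8).round(1))
plan(413,320,120,139)
```

```text
side hub [557.6 346.3  42. ]
disc side [557.8 346.4   8. ]
shift [-12.393 -10.145   5.313] turn -12.97 | jaw now 74.1 tcp [184.4 648.9 252.4] tilt 0.1 w 85.9 t 0.1 j [-1.32  0.47 -0.05  1.53  0.02  1.14 -0.08]
```

```bash
python3 -m inch '1 -0.6 -0.5 0.25 -0.6;1 -1.8 -1.5 0.75 -2;1 -3.1 -2.5 1.3 -3.3;1 -4.6 -3.8 2 -4.6;1 -6.1 -5 2.6 -6;1 -7.6 -6.2 3.3 -7.4;1 -9.1 -7.5 3.9 -8.8;1 -10.6 -8.7 4.5 -10.2;1 -11.7 -9.6 5 -11.6;1 -12.4 -10.1 5.3 -13' 60
python3 - <<'E'
from h import *
plan(413,320,120,139)
E
```

```text
t: 0.93
tcp_pos: [399.4, 340.1, 128.6]
eef_rot: [-0.0, -0.419, 0.908, -0.0]
ft_force: [-0.2, -0.6, -0.4]
gripper_width: 85.5
shift [ 0.257 -0.936  0.345] turn 0.1 | jaw now 139.5 tcp [399.4 340.1 128.6] tilt 0.01 w 85.5 t 0.93 j [-0.62  0.39 -0.21  2.    0.11  0.76  1.54]
```

```bash
python3 -m inch '1 0 0 0 0;1 0 0 0 0;1 0 0 0 0;1 0 0 0 0;1 0 0 0 0;1 0 0 0 0;1 0 0 0 0;1 0 0 0 0;1 0 0 0 0;1 0 0 0 0'
python3 - <<'E'
from h import *
plan(413,320,30,139)
im=imaging.camera("top");cv2.imwrite("pics/top1.png",cv2.resize(im[170:330,100:300,::-1],None,fx=4,fy=4))
im=imaging.camera("side");cv2.imwrite("pics/side1.png",cv2.resize(im[60:240,150:350,::-1],None,fx=3,fy=3))
E
```

```text
t: 1.77
tcp_pos: [398.7, 342.2, 129.3]
eef_rot: [0.0, -0.416, 0.909, 0.0]
ft_force: [-0.7, -0.0, -0.6]
gripper_width: 85.2
shift [ 0.298 -1.011  3.972] turn 0.03 | jaw now 139.2 tcp [398.7 342.2 129.3] tilt 0.01 w 85.2 t 1.77 j [-0.62  0.39 -0.21  2.    0.11  0.77  1.53]
```

View pics/side1.png

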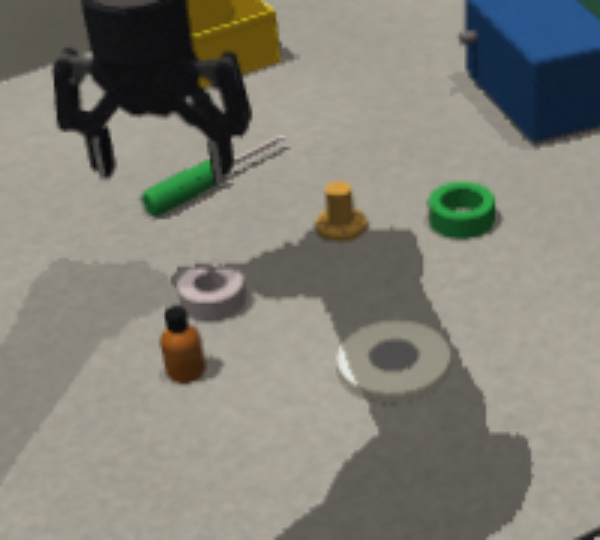

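```bash
python3 -m inch '1 0.1 -0.3 0 0;1 0.2 -0.7 0.1 0;1 0.3 -1 0.4 0;1 0.3 -1 0.9 0;1 0.3 -1 1.5 0;1 0.3 -1 2.1 0;1 0.3 -1 2.5 0;1 0.3 -1 2.8 0;1 0.3 -1 2.8 0;1 0.3 -1 2.8 0'
python3 - <<'E'
from h import *
plan(413,320,25,139)
im=imaging.camera("top");cv2.imwrite("pics/top2.png",cv2.resize(im[170:330,100:300,::-1],None,fx=4,fy=4))
im=imaging.camera("side");cv2.imwrite("pics/side2.png",cv2.resize(im[60:240,150:350,::-1],None,fx=3,fy=3))
E
```

```text
t: 2.7
tcp_pos: [413.0, 319.7, 59.0]
eef_rot: [-0.0, -0.416, 0.91, -0.0]
ft_force: [0.1, -0.7, -0.6]
gripper_width: 85.8
shift [-0.01   0.008  1.36 ] turn 0.02 | jaw now 139.1 tcp [413.  319.7  59. ] tilt 0.03 w 85.8 t 2.7 j [-0.6   0.49 -0.18  2.05  0.15  0.61  1.55]
```

View pics/side2.png

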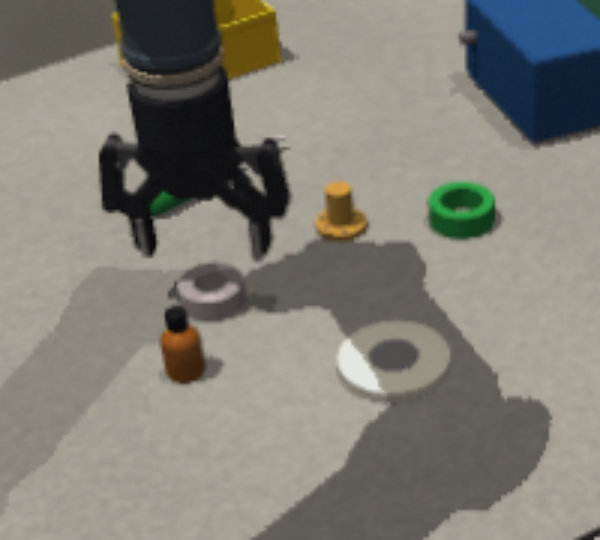

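View pics/top2.png

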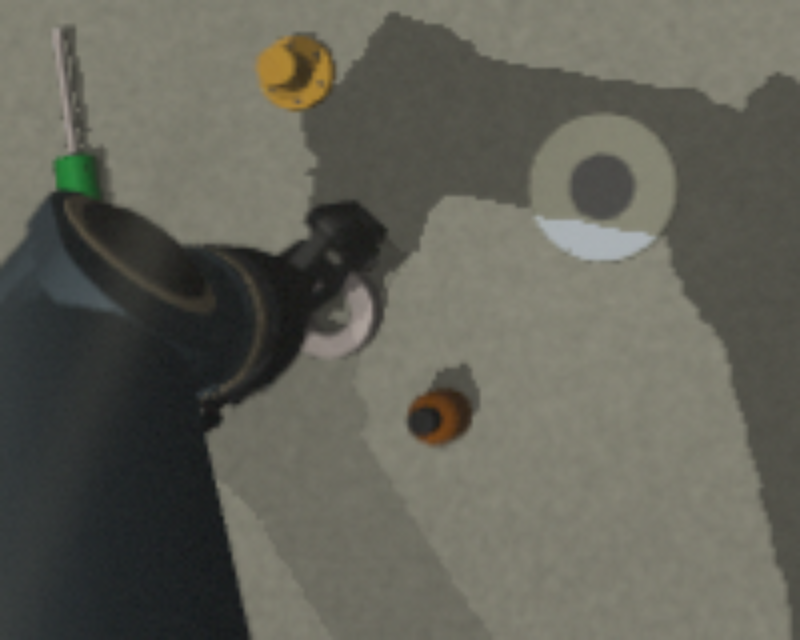

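```bash
python3 -m inch '1 0 0 0.3 0;1 0 0 0.8 0;1 0 0 1.2 0;1 0 0 1.4 0;1 0 0 1.4 0;1 0 0 1.4 0;-1 0 0 1.4 0;-1 0 0 1.4 0;-1 0 0 1.4 0;-1 0 0 1.4 0'
python3 -m inch '-1 0 0 0 0;-1 0 0 0 0;-1 0 0 0 0;-1 0 0 0 0;-1 0 0 0 0;-1 0 0 0 0;-1 0 0 0 0;-1 0 0 -0.2 0;-1 0 0 -0.4 0;-1 0 0 -0.6 0'
python3 - <<'E'
from h import *
plan(488.5,159,80,100)
im=imaging.camera("side");cv2.imwrite("pics/side3.png",cv2.resize(im[60:240,150:350,::-1],None,fx=3,fy=3))
E
```

```text
t: 3.63
tcp_pos: [413.3, 320.2, 25.2]
eef_rot: [0.001, -0.416, 0.909, 0.0]
ft_force: [-0.2, -1.4, 4.0]
gripper_width: 52.8
t: 4.47
tcp_pos: [412.7, 319.8, 39.6]
eef_rot: [-0.0, -0.416, 0.909, 0.0]
ft_force: [0.1, 0.9, -2.8]
gripper_width: 53.1
shift [ 2.882 -6.501 -1.615] turn 7.83 | jaw now 139.1 tcp [412.7 319.8  39.6] tilt 0.02 w 53.1 t 4.47 j [-0.61  0.52 -0.17  2.06  0.16  0.57  1.54]
```

View pics/side3.png

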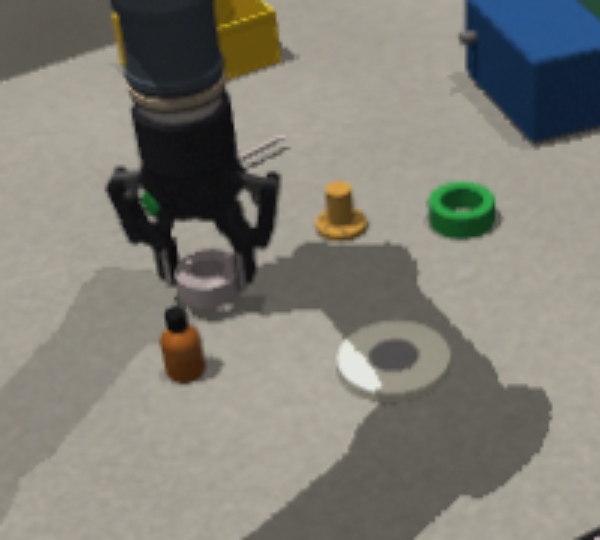

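```bash
python3 -m inch '-1 0 0 -0.6 0;-1 0.3 -0.6 -1.2 0;-1 0.6 -1.3 -1.6 0;-1 1 -2.2 -1.6 0;-1 1.4 -3.2 -1.6 0;-1 1.9 -4.3 -1.6 0;-1 2.3 -5.3 -1.6 0;-1 2.7 -6.1 -1.6 0;-1 2.9 -6.5 -1.6 0;-1 2.9 -6.5 -1.6 0'
python3 - <<'E'
from h import *
plan(488.5,159,38,139)
im=imaging.camera("side");cv2.imwrite("pics/side4.png",cv2.resize(im[80:260,180:380,::-1],None,fx=3,fy=3))
im=imaging.camera("top");cv2.imwrite("pics/top4.png",cv2.resize(im[150:310,150:350,::-1],None,fx=4,fy=4))
E
```

```text
t: 5.35
tcp_pos: [489.3, 155.8, 79.3]
eef_rot: [-0.0, -0.413, 0.911, -0.001]
ft_force: [-0.2, -0.4, -2.3]
gripper_width: 53.4
shift [-0.078  0.111  1.65 ] turn -0.03 | jaw now 138.8 tcp [489.3 155.8  79.3] tilt 0.07 w 53.4 t 5.35 j [-0.26  0.45 -0.17  2.06  0.12  0.64  1.92]
```

View pics/side4.png

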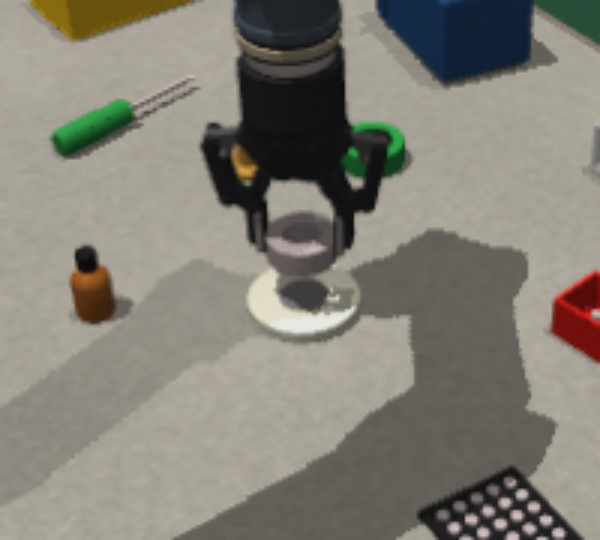

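View pics/top4.png

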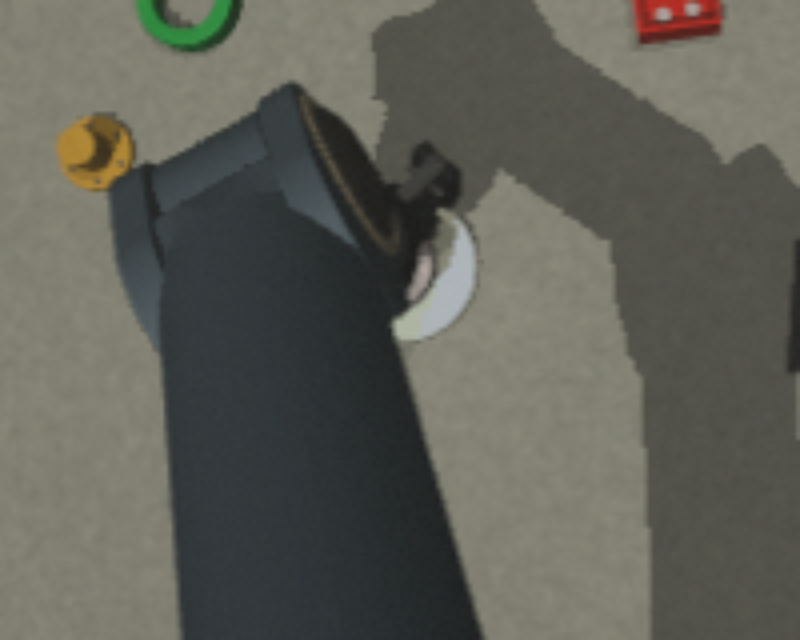

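Run:
```python
from h import *
print(onz("side",(180+301/3,80+235/3),76), proj("side",(489.3,155.8,76)))
plan(488.5,159,38,139)
```

```text
[487.10753707 152.85073844  76.        ] [280.42348978 157.35427468]
shift [ 0.006 -0.035  1.651] turn 0.03 | jaw now 139.1 tcp [487.9 159.7  79.3] tilt 0.06 w 53.4 t 5.45 j [-0.26  0.45 -0.17  2.06  0.12  0.64  1.91]
```

```bash
python3 -m inch '-1 0 0 0.4 0;-1 0 0 0.9 0;-1 0 0 1.3 0;-1 0 0 1.5 0;-1 0 0 1.6 0;-1 0 0 1.65 0;-1 0 0 1.67 0;-1 0 0 1.67 0;-1 0 0 1.67 0;-1 0 0 1.67 0'
python3 - <<'E'
from h import *
plan(488.5,159,37,139)
E
```

```text
t: 6.28
tcp_pos: [488.7, 158.9, 37.9]
eef_rot: [0.0, -0.416, 0.909, -0.0]
ft_force: [-0.2, 0.4, -1.9]
gripper_width: 53.0
shift [0.001 0.009 0.035] turn 0.03 | jaw now 139.1 tcp [488.7 158.9  37.9] tilt 0.05 w 53.0 t 6.28 j [-0.27  0.52 -0.16  2.08  0.15  0.55  1.9 ]
```

```bash
python3 -m inch '-1 0 0 0.03 0;-1 0 0 0.05 0;-1 0 0 0.06 0;-1 0 0 0.06 0;1 0 0 0.06 0;1 0 0 0.06 0;1 0 0 0.06 0;1 0 0 0.06 0;1 0 0 0.06 0;1 0 0 0.06 0'
python3 -m inch '1 0 0 0 0;1 0 0 0 0;1 0 0 -0.6 0;1 0 0 -1.4 0;1 0 0 -2.4 0;1 0 0 -3.2 0;1 0 0 -3.6 0;1 0 0 -3.6 0;1 0 0 -3.6 0;1 0 0 -3.6 0'
python3 - <<'E'
from h import *
plan(557,347,120,90)
E
```

```text
t: 7.12
tcp_pos: [488.3, 158.8, 35.9]
eef_rot: [-0.0, -0.416, 0.909, 0.0]
ft_force: [-0.1, -0.1, 0.2]
gripper_width: 85.7
t: 7.95
tcp_pos: [487.5, 158.4, 124.8]
eef_rot: [-0.001, -0.416, 0.909, 0.0]
ft_force: [0.0, -0.1, -0.4]
gripper_width: 85.4
shift [-7.524  2.833  0.18 ] turn 9.83 | jaw now 139.1 tcp [487.5 158.4 124.8] tilt 0.13 w 85.4 t 7.95 j [-0.24  0.37 -0.19  2.03  0.1   0.75  1.94]
```

```bash
python3 -m inch '1 -0.4 0.15 0 1;1 -1.2 0.4 0.1 2.2;1 -2.2 0.8 0.1 3.5;1 -3.3 1.2 0.1 4.8;1 -4.4 1.7 0.1 6.1;1 -5.5 2.1 0.1 7.4;1 -6.5 2.4 0.1 8.6;1 -7.2 2.7 0.1 9.4;1 -7.5 2.83 0.1 9.8;1 -7.5 2.83 0.1 9.8'
python3 - <<'E'
from h import *
plan(557,347,38,90)
im=imaging.camera("side");cv2.imwrite("pics/side5.png",cv2.resize(im[60:240,180:380,::-1],None,fx=3,fy=3))
im=imaging.camera("top");cv2.imwrite("pics/top5.png",cv2.resize(im[150:310,150:350,::-1],None,fx=4,fy=4))
E
```

```text
t: 8.78
tcp_pos: [556.4, 349.6, 121.2]
eef_rot: [-0.001, -0.003, 1.0, -0.0]
ft_force: [-0.5, 0.4, 0.2]
gripper_width: 85.7
shift [-0.032 -0.103  3.327] turn 0.07 | jaw now 90.3 tcp [556.4 349.6 121.2] tilt 0.13 w 85.7 t 8.78 j [-0.63  0.57  0.01  1.7  -0.01  0.88  0.96]
```

View pics/side5.png

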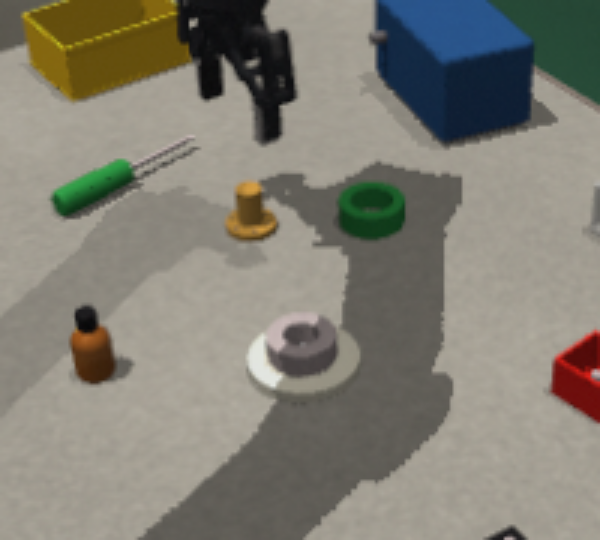

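View pics/top5.png

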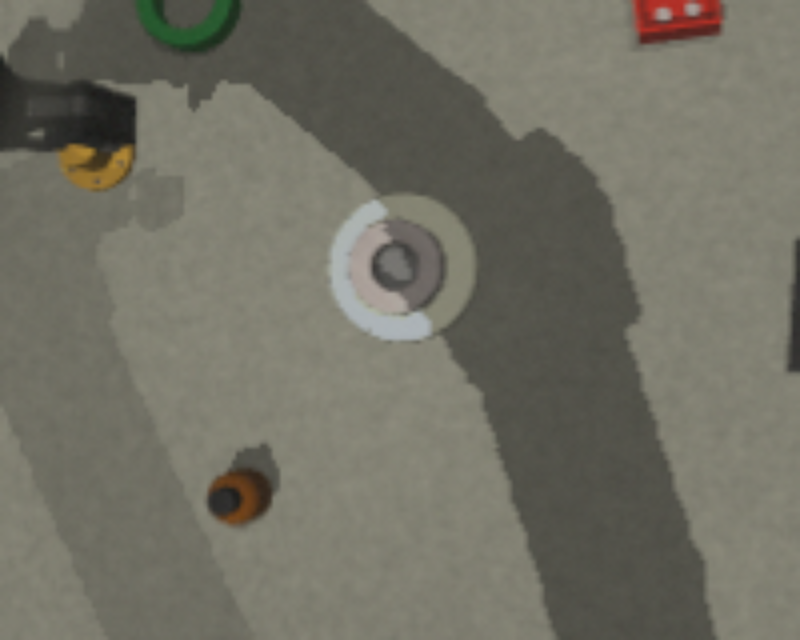

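```bash
python3 -m inch '1 0 -0.05 0.3 0;1 0 -0.1 0.9 0;1 0 -0.1 1.6 0;1 0 -0.1 2.3 0;1 0 -0.1 2.8 0;1 0 -0.1 3.2 0;1 0 -0.1 3.35 0;1 0 -0.1 3.4 0;1 0 -0.1 3.4 0;1 0 -0.1 3.4 0'
python3 - <<'E'
from h import *
print("ring",onz("top",(150+396/4-.4,150+266/4-.4),34),"stage",onz("top",(150+403/4-.4,150+267/4-.4),12))
plan(557,347,36,90)
im=imaging.camera("side");cv2.imwrite("pics/side6.png",cv2.resize(im[60:240,180:380,::-1],None,fx=3,fy=3))
E
```

```text
t: 9.72
tcp_pos: [558.1, 344.7, 39.3]
eef_rot: [0.001, -0.001, 1.0, 0.0]
ft_force: [0.4, 0.0, -0.1]
gripper_width: 85.4
ring [487.67626713 157.50286069  34.        ] stage [488.21729211 156.9787889   12.        ]
shift [0.042 0.091 0.132] turn 0.03 | jaw now 90.1 tcp [558.1 344.7  39.3] tilt 0.09 w 85.4 t 9.72 j [-0.62  0.67  0.01  1.75 -0.01  0.72  0.96]
```

View pics/side6.png

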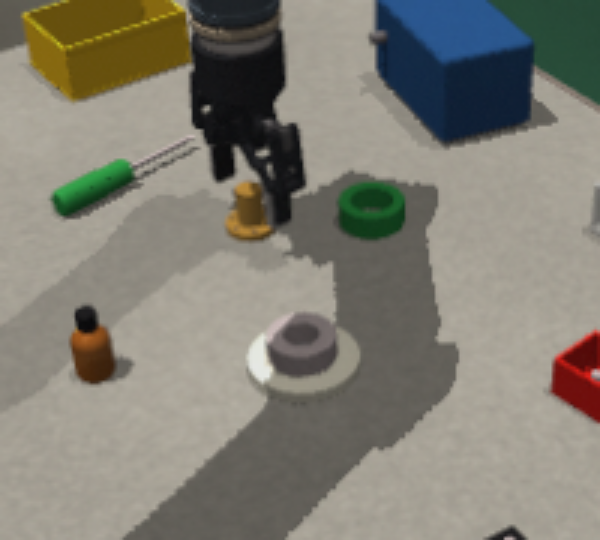

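```bash
python3 -m inch '1 0 0.05 0.05 0;1 0 0.05 0.1 0;-1 0 0.05 0.1 0;-1 0 0.05 0.1 0;-1 0 0.05 0.1 0;-1 0 0.05 0.1 0;-1 0 0.05 0.1 0;-1 0 0.05 0.1 0;-1 0 0.05 0.1 0;-1 0 0.05 0.1 0' 40
python3 -m inch '-1 0 0 0 0;-1 0 0 0 0;-1 0 0 -0.5 0;-1 0 0 -1.2 0;-1 0 0 -2.1 0;-1 0 0 -2.9 0;-1 0 0 -3.2 0;-1 0 0 -3.2 0;-1 0 0 -3.2 0;-1 0 0 -3.2 0'
python3 - <<'E'
from h import *
plan(488.2,158.2,117,100)
im=imaging.camera("side");cv2.imwrite("pics/side7.png",cv2.resize(im[40:220,180:380,::-1],None,fx=3,fy=3))
E
```

```text
t: 10.6
tcp_pos: [557.8, 346.4, 36.5]
eef_rot: [0.0, -0.001, 1.0, 0.001]
ft_force: [0.1, 1.0, 2.0]
gripper_width: 22.9
t: 11.43
tcp_pos: [556.5, 344.7, 114.5]
eef_rot: [-0.001, -0.001, 1.0, -0.001]
ft_force: [-1.1, -0.3, -2.2]
gripper_width: 22.5
shift [ 2.749 -7.456 -0.08 ] turn -1.97 | jaw now 90.1 tcp [556.5 344.7 114.5] tilt 0.19 w 22.5 t 11.43 j [-0.63  0.57  0.01  1.71 -0.01  0.86  0.96]
```

View pics/side7.png

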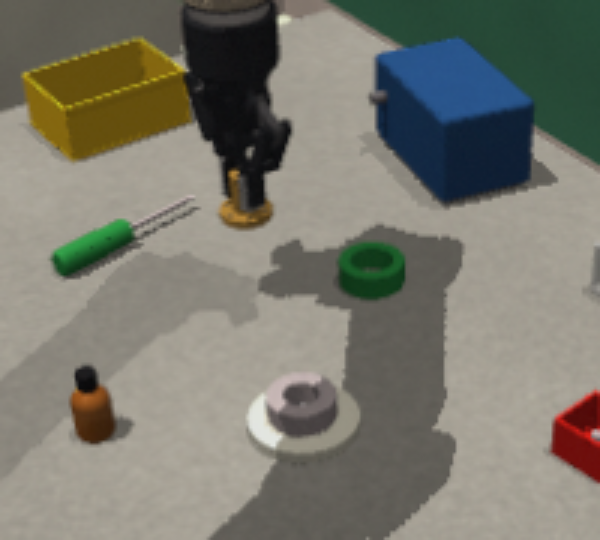

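```bash
python3 -m inch '-1 0.1 -0.3 0 0;-1 0.4 -1 0 0;-1 0.8 -2 0 0;-1 1.2 -3.2 0 0;-1 1.6 -4.4 0.1 0;-1 2 -5.5 0.3 0;-1 2.4 -6.5 0.5 0;-1 2.65 -7.2 0.6 0;-1 2.75 -7.45 0.65 0;-1 2.75 -7.45 0.65 0'
python3 -m inch '-1 0 0 0 0;-1 0 0 0 0;-1 0 0 0 0;-1 0 0 0 0;-1 0 0 0 0;-1 0 0 0 0;-1 0 0 0 0;-1 0 0 0 0;-1 0 0 0 0;-1 0 0 0 0'
python3 - <<'E'
from h import *
print(proj("side",(556.5,344.7,86)),(180+246/3,40+212/3))
s=r.get_state()["tcp_pos"];print("disc centre px exp",proj("side",s-[0,0,28.5]))
im=imaging.camera("side");cv2.imwrite("pics/side8.png",cv2.resize(im[100:220,220:340,::-1],None,fx=5,fy=5))
plan(488.2,158.2,71,90)
E
```

```text
t: 12.32
tcp_pos: [488.2, 156.9, 99.1]
eef_rot: [-0.001, 0.0, 1.0, -0.001]
ft_force: [-0.7, -0.4, -1.3]
gripper_width: 22.7
t: 13.15
tcp_pos: [489.2, 159.2, 99.8]
eef_rot: [0.0, -0.001, 1.0, 0.0]
ft_force: [0.1, 0.8, -1.6]
gripper_width: 22.7
[261.63376092 109.13343696] (262.0, 110.66666666666667)
disc centre px exp [279.67464314 158.29169766]
shift [ 0.041 -0.041  1.15 ] turn 0.03 | jaw now 90.1 tcp [489.2 159.2  99.8] tilt 0.01 w 22.7 t 13.2 j [-0.41  0.41  0.02  2.06 -0.01  0.68  1.19]
```

View pics/side8.png

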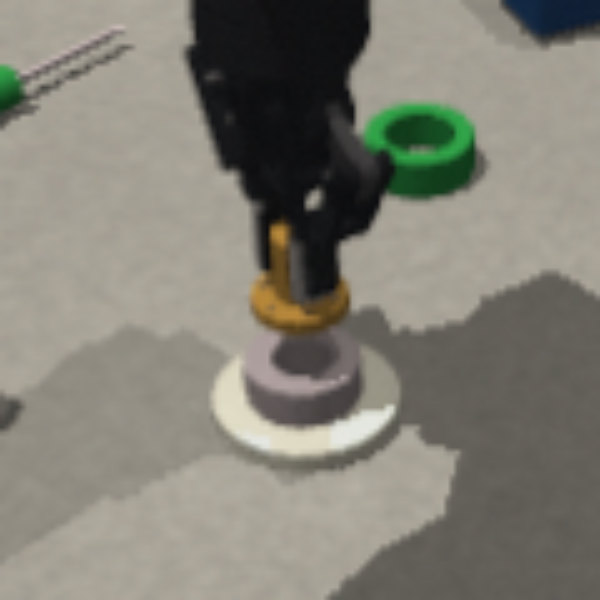

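```bash
python3 -m inch '-1 0 -0.03 0.2 0;-1 0 -0.03 0.5 0;-1 0 -0.03 0.8 0;-1 0 -0.03 0.95 0;-1 0 -0.03 1.05 0;-1 0 -0.03 1.1 0;-1 0 -0.03 1.13 0;-1 0 -0.03 1.15 0;-1 0 -0.03 1.15 0;-1 0 -0.03 1.15 0'
python3 -m inch '-1 0 0 0.03 0;-1 0 0 0.05 0;-1 0 0 0.05 0;-1 0 0 0.05 0;-1 0 0 0.05 0;-1 0 0 0.05 0;-1 0 0 0.05 0;-1 0 0 0.05 0;-1 0 0 0.05 0;-1 0 0 0.05 0'
python3 - <<'E'
from h import *
plan(488.2,158.2,70,90)
im=imaging.camera("side");cv2.imwrite("pics/side9.png",cv2.resize(im[100:220,220:340,::-1],None,fx=5,fy=5))
E
```

```text
t: 14.03
tcp_pos: [489.4, 158.6, 71.2]
eef_rot: [0.0, -0.001, 1.0, 0.0]
ft_force: [0.7, 0.3, -2.1]
gripper_width: 22.6
t: 14.87
tcp_pos: [489.5, 158.6, 70.4]
eef_rot: [0.0, -0.001, 1.0, 0.0]
ft_force: [-2.6, -1.0, 6.6]
gripper_width: 22.8
shift [ 0.051 -0.015  0.016] turn 0.03 | jaw now 90.1 tcp [489.5 158.6  70.4] tilt 0.04 w 22.8 t 14.87 j [-0.41  0.45  0.02  2.07 -0.01  0.61  1.19]
```

View pics/side9.png

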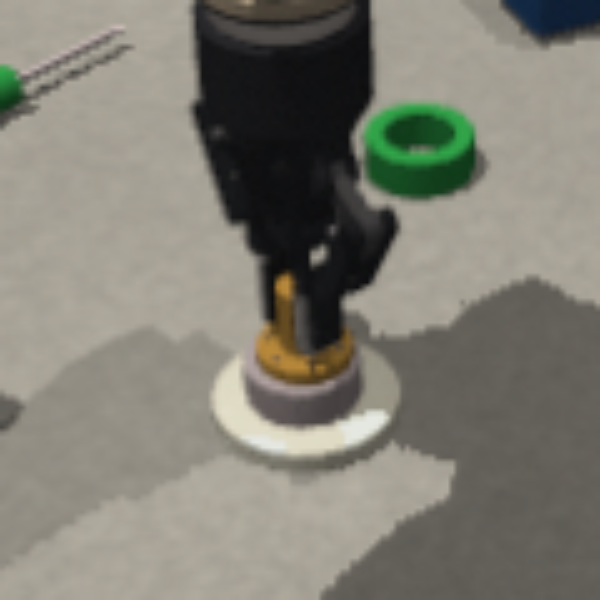

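Contact made (6.6 N); the flange is on the ring. Releasing and rising.

```bash
python3 -m inch '1 0 0 0 0;1 0 0 0 0;1 0 0 0 0;1 0 0 0 0;1 0 0 0 0;1 0 0 0 0;1 0 0 0 0;1 0 0 -0.3 0;1 0 0 -1 0;1 0 0 -2 0'
python3 -m inch '1 0 0 -0.6 0;1 0 0 -1 0;1 0 0 -1.2 0;1 0 0 -1.2 0;1 0 0 -1.2 0;1 0 0 -1.2 0;1 0 0 -1.2 0;1 0 0 -1.2 0;1 0 0 -1.2 0;1 0 0 -1.2 0'
python3 - <<'E'
from h import *
plan(411,-349,150,50)
E
```

```text
t: 15.75
tcp_pos: [487.9, 158.0, 119.1]
eef_rot: [-0.002, -0.001, 1.0, -0.001]
ft_force: [0.2, 0.6, 0.0]
gripper_width: 85.7
t: 16.58
tcp_pos: [489.1, 158.4, 149.4]
eef_rot: [-0.0, -0.001, 1.0, -0.0]
ft_force: [0.0, 0.8, 0.3]
gripper_width: 85.7
shift [ 3.172e+00 -2.029e+01 -1.900e-02] turn 8.03 | jaw now 90.1 tcp [489.1 158.4 149.4] tilt 0.04 w 85.7 t 16.58 j [-0.41  0.33  0.02  2.02 -0.01  0.79  1.19]
```

```bash
python3 -m inch '1 0.1 -0.5 0 0.5;1 0.2 -1.6 0 1.2;1 0.5 -3 0 2;1 0.7 -4.4 0 2.8;1 0.9 -5.8 0 3.6;1 1.1 -7.2 0 4.4;1 1.35 -8.6 0 5.2;1 1.6 -10 0 6;1 1.8 -11.4 0 6.8;1 2 -12.8 0 7.6'
python3 - <<'E'
from h import *
plan(411,-349,150,28)
im=imaging.camera("top");cv2.imwrite("pics/top10.png",cv2.resize(im[150:310,150:350,::-1],None,fx=4,fy=4))
im=imaging.camera("side");cv2.imwrite("pics/side10.png",cv2.resize(im[100:220,220:340,::-1],None,fx=5,fy=5))
E
```

```text
t: 17.42
tcp_pos: [438.6, -163.9, 149.9]
eef_rot: [0.0, 0.327, 0.945, 0.0]
ft_force: [2.0, -0.1, 0.7]
gripper_width: 85.4
shift [-3.712e+00 -6.500e+00 -5.000e-03] turn 4.76 | jaw now 51.8 tcp [ 438.6 -163.9  149.9] tilt 0.01 w 85.4 t 17.42 j [ 0.01  0.27  0.3   2.13 -0.11  0.76  1.29]
```

View pics/top10.png

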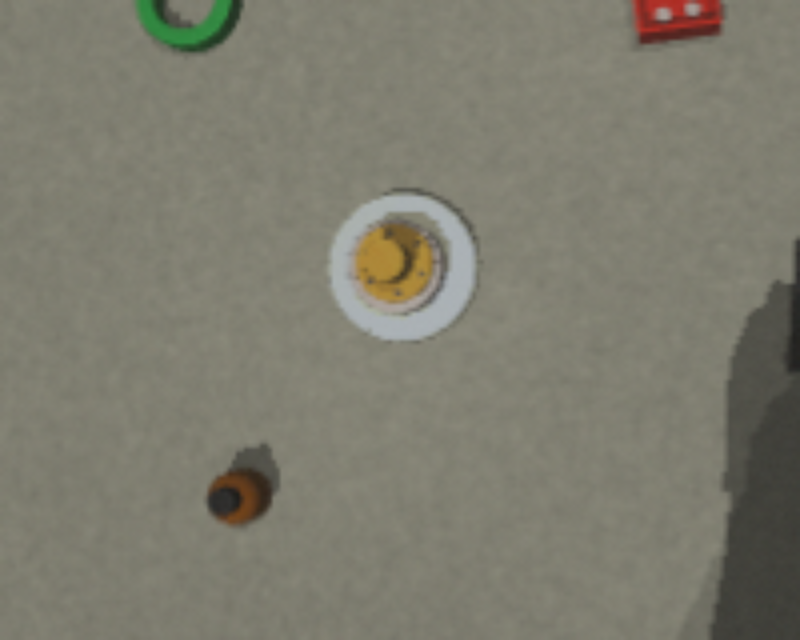

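View pics/side10.png

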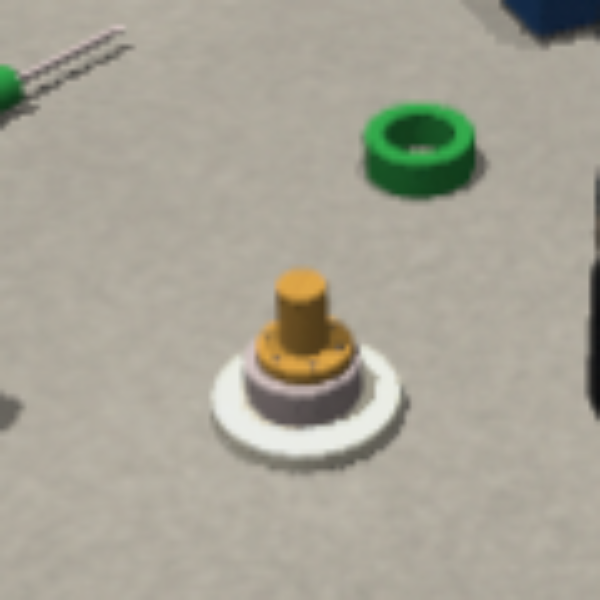

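```bash
python3 -m inch '1 -0.7 -1 0 0.6;1 -1.5 -2.4 0 1.4;1 -2.2 -3.7 0 2.2;1 -2.8 -4.8 0 3;1 -3.3 -5.8 0 3.8;1 -3.6 -6.3 0 4.4;1 -3.7 -6.5 0 4.7;1 -3.7 -6.5 0 4.7;1 -3.7 -6.5 0 4.7;1 -3.7 -6.5 0 4.7'
python3 - <<'E'
from h import *
print("flange",onz("top",(150+396/4-.4,150+262/4-.4),42))
plan(411,-349,36,28)
im=imaging.camera("top");cv2.imwrite("pics/top11.png",cv2.resize(im[170:330,370:570,::-1],None,fx=4,fy=4))
im=imaging.camera("side");cv2.imwrite("pics/side11.png",cv2.resize(im[220:400,320:520,::-1],None,fx=3,fy=3))
E
```

```text
t: 18.35
tcp_pos: [414.0, -344.5, 149.4]
eef_rot: [-0.001, 0.509, 0.861, 0.001]
ft_force: [0.4, -0.3, 0.4]
gripper_width: 85.3
flange [489.60125394 156.19804527  42.        ]
shift [-0.108 -0.195  4.537] turn 0.17 | jaw now 28.8 tcp [ 414.  -344.5  149.4] tilt 0.1 w 85.3 t 18.35 j [ 0.27  0.39  0.44  1.98 -0.22  0.82  1.34]
```

View pics/top11.png

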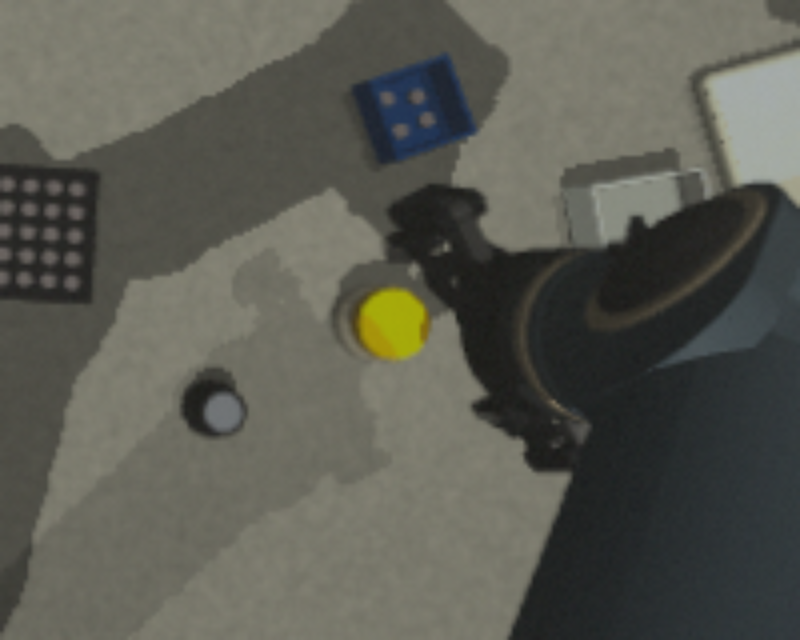

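View pics/side11.png

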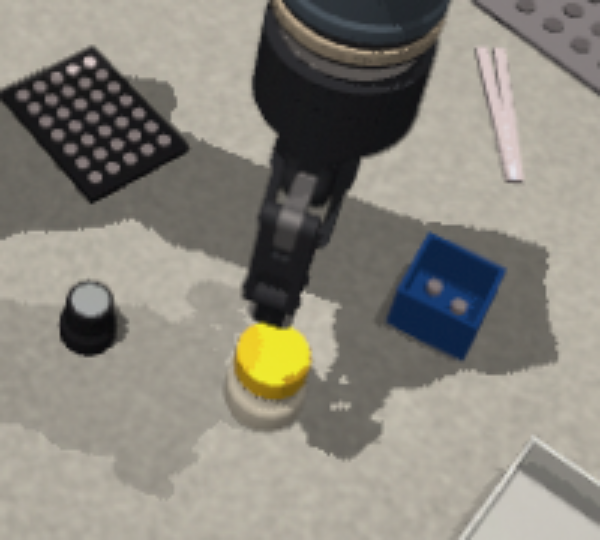

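```bash
python3 -m inch '1 -0.1 -0.1 0.2 -0.1;1 -0.1 -0.2 0.8 0;1 -0.1 -0.2 1.6 0;1 -0.1 -0.2 2.4 0;1 -0.1 -0.2 3.2 0;1 -0.1 -0.2 3.9 0;1 -0.1 -0.2 4.4 0;1 -0.1 -0.2 4.7 0;1 -0.1 -0.2 4.75 0;1 -0.1 -0.2 4.75 0'
python3 - <<'E'
from h import *
plan(411,-349,30,28)
E
python3 -m inch '1 0 0 0 0;1 0 0 0 0;-1 0 0 0 0;-1 0 0 0 0;-1 0 0 0 0;-1 0 0 0 0;-1 0 0 0 0;-1 0 0 0 0;-1 0 0 0 0;-1 0 0 0 0' 40
python3 -m inch '-1 0 0 0 0;-1 0 0 0 0;-1 0 0 -0.4 0;-1 0 0 -1.1 0;-1 0 0 -2 0;-1 0 0 -2.7 0;-1 0 0 -3 0;-1 0 0 -3 0;-1 0 0 -3 0;-1 0 0 -3 0'
python3 - <<'E'
from h import *
plan(476.4,14,105,90)
im=imaging.camera("side");cv2.imwrite("pics/side12.png",cv2.resize(im[220:400,320:520,::-1],None,fx=3,fy=3))
E
```

```text
t: 19.28
tcp_pos: [410.1, -351.4, 30.9]
eef_rot: [-0.0, 0.51, 0.86, 0.0]
ft_force: [0.7, -0.0, -0.2]
gripper_width: 85.6
shift [0.066 0.076 0.034] turn 0.13 | jaw now 28.6 tcp [ 410.1 -351.4   30.9] tilt 0.02 w 85.6 t 19.28 j [ 0.37  0.57  0.34  2.05 -0.34  0.58  1.45]
t: 20.12
tcp_pos: [410.5, -351.3, 31.7]
eef_rot: [0.0, 0.51, 0.86, 0.0]
ft_force: [-0.7, 0.3, 5.1]
gripper_width: 43.8
t: 20.95
tcp_pos: [409.6, -350.6, 105.1]
eef_rot: [-0.001, 0.51, 0.86, 0.0]
ft_force: [0.1, -0.4, -0.8]
gripper_width: 43.6
shift [11.518  9.34   0.017] turn -12.27 | jaw now 28.7 tcp [ 409.6 -350.6  105.1] tilt 0.11 w 43.6 t 20.95 j [ 0.31  0.45  0.41  2.01 -0.27  0.73  1.39]
```

View pics/side12.png

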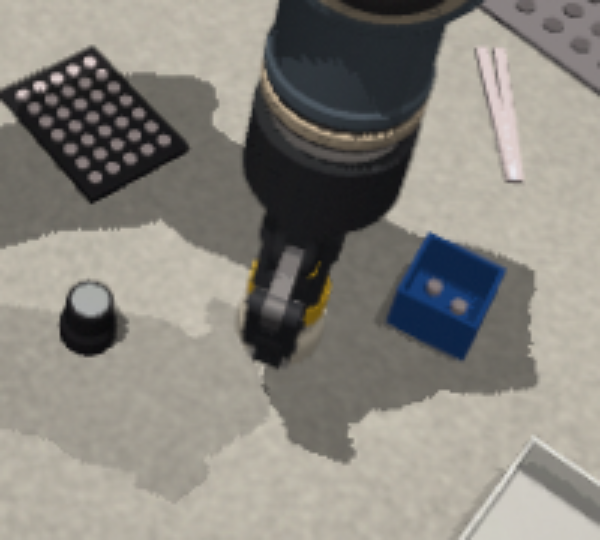

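```bash
python3 -m inch '-1 0.4 0.3 0 0;-1 1.3 1 0 0;-1 2.5 2 0 0;-1 3.8 3.1 0 0;-1 5.1 4.1 0 0;-1 6.3 5.1 0 0;-1 7.5 6.1 0 0;-1 8.7 7 0 0;-1 9.8 7.9 0 0;-1 10.7 8.6 0 0'
python3 - <<'E'
from h import *
plan(476.4,14,45,28.7)
E
```

```text
t: 21.83
tcp_pos: [469.9, -9.5, 105.3]
eef_rot: [-0.001, 0.509, 0.861, 0.0]
ft_force: [0.2, -0.0, -1.1]
gripper_width: 43.4
shift [0.693 0.683 2.414] turn 0.03 | jaw now 28.8 tcp [469.9  -9.5 105.3] tilt 0.1 w 43.4 t 21.83 j [-0.38  0.35  0.37  2.17 -0.21  0.66  0.65]
```

```bash
python3 -m inch '-1 0.4 0.4 0 0;-1 0.7 0.7 0 0;-1 0.75 0.7 0.3 0;-1 0.75 0.7 0.9 0;-1 0.75 0.7 1.5 0;-1 0.75 0.7 2 0;-1 0.75 0.7 2.3 0;-1 0.75 0.7 2.4 0;-1 0.75 0.7 2.4 0;-1 0.75 0.7 2.4 0'
python3 - <<'E'
from h import *
plan(476.4,14,32,28.7)
im=imaging.camera("side");cv2.imwrite("pics/side13.png",cv2.resize(im[130:310,220:420,::-1],None,fx=3,fy=3))
E
```

```text
t: 22.67
tcp_pos: [477.0, 10.8, 46.1]
eef_rot: [0.0, 0.511, 0.86, -0.0]
ft_force: [0.4, 0.3, -0.4]
gripper_width: 44.0
shift [0.125 0.038 0.565] turn -0.02 | jaw now 28.6 tcp [477.   10.8  46.1] tilt 0.01 w 44.0 t 22.67 j [-0.36  0.47  0.31  2.18 -0.28  0.53  0.66]
```

View pics/side13.png

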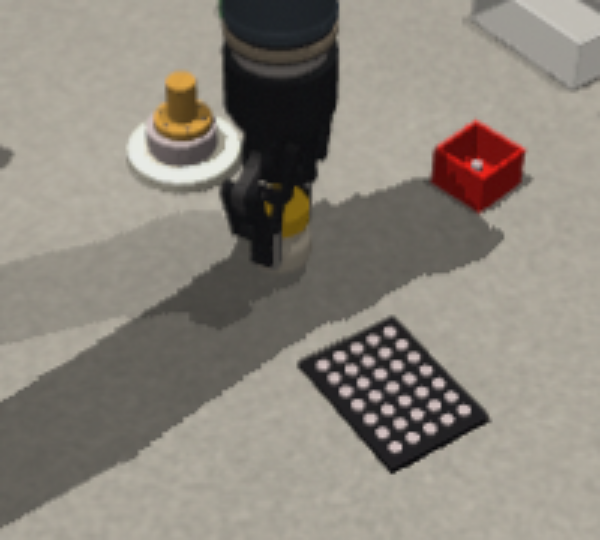

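```bash
python3 -m inch '-1 0.06 0.03 0.2 0;-1 0.1 0.04 0.4 0;-1 0.1 0.04 0.5 0;-1 0.1 0.04 0.54 0;-1 0.1 0.04 0.56 0;-1 0.1 0.04 0.58 0;-1 0.1 0.04 0.6 0;-1 0.1 0.04 0.6 0;-1 0.1 0.04 0.6 0;-1 0.1 0.04 0.6 0'
python3 - <<'E'
from h import *
plan(476.4,14,32,28.7)
E
```

```text
t: 23.55
tcp_pos: [476.4, 14.1, 31.6]
eef_rot: [-0.0, 0.51, 0.86, 0.0]
ft_force: [-2.9, 0.1, 7.1]
gripper_width: 43.8
shift [-0.004 -0.003 -0.015] turn -0.01 | jaw now 28.6 tcp [476.4  14.1  31.6] tilt 0.05 w 43.8 t 23.55 j [-0.35  0.5   0.3   2.19 -0.3   0.49  0.67]
```

```bash
python3 -m inch '1 0 0 0 0;1 0 0 0 0;1 0 0 0 0;1 0 0 0 0;1 0 0 0 0;1 0 0 0 0;1 0 0 0 0;1 0 0 -0.3 0;1 0 0 -1.1 0;1 0 0 -2.2 0'
python3 -m inch '1 0 0 -1 0;1 0 0 -2 0;1 0 0 -2.4 0;1 0 0 -2.4 0;1 0 0 -2.4 0;1 0 0 -2.4 0;1 0 0 -2.4 0;1 0 0 -2.4 0;1 0 0 -2.4 0;1 0 0 -2.4 0'
python3 - <<'E'
from h import *
plan(653,-4.5,140,8)
plan(653,-4.5,140,98)
im=imaging.camera("side");cv2.imwrite("pics/side14.png",cv2.resize(im[130:310,220:420,::-1],None,fx=3,fy=3))
T=cv2.imread("pics/top0.png");cv2.imwrite("pics/redz.png",cv2.resize(T[130:165,300:340],None,fx=12,fy=12,interpolation=cv2.INTER_CUBIC))
E
```

```text
t: 24.38
tcp_pos: [475.1, 13.8, 85.5]
eef_rot: [-0.002, 0.51, 0.86, -0.002]
ft_force: [1.1, 0.8, 0.1]
gripper_width: 85.3
t: 25.22
tcp_pos: [476.3, 13.9, 145.4]
eef_rot: [-0.0, 0.51, 0.86, -0.0]
ft_force: [-0.5, 0.3, -1.2]
gripper_width: 85.4
shift [-4.033  5.85   0.206] turn 4.13 | jaw now 28.6 tcp [476.3  13.9 145.4] tilt 0.08 w 85.4 t 25.22 j [-0.46  0.3   0.41  2.12 -0.17  0.76  0.56]
shift [-4.033  5.85   0.206] turn -13.87 | jaw now 28.6 tcp [476.3  13.9 145.4] tilt 0.08 w 85.4 t 25.22 j [-0.46  0.3   0.41  2.12 -0.17  0.76  0.56]
```

View pics/side14.png

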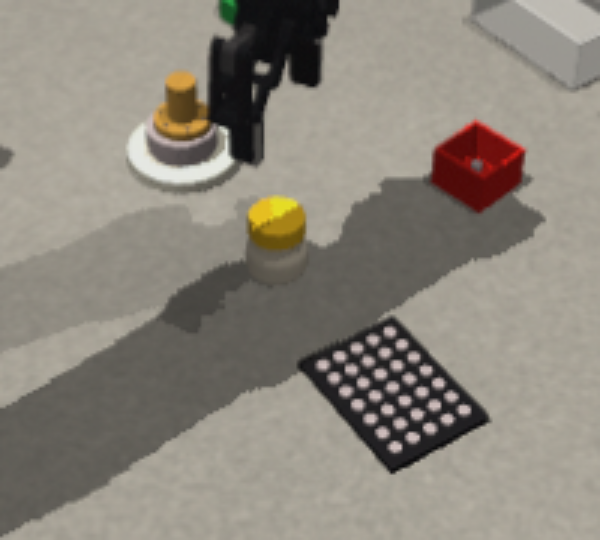

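View pics/redz.png

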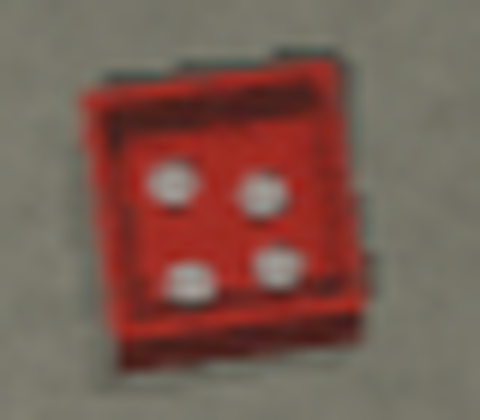

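```bash
python3 -m inch '1 -0.2 0.3 0 -0.8;1 -0.8 1.2 0 -2.2;1 -1.5 2.2 0 -3.6;1 -2.2 3.2 0 -5;1 -2.8 4.1 0 -6.4;1 -3.3 4.8 0 -7.8;1 -3.7 5.4 0 -9.2;1 -3.9 5.7 0 -10.6;1 -4 5.85 0 -12;1 -4 5.85 0 -13.4'
python3 - <<'E'
from h import *
print("red rim",onz("top",(318.4,146.1),35)); 
J=imaging.camera("top");b=blobs("top",J,(25,150,100),(35,255,255),20,(280,200,350,260))
if b:
    M=cv2.moments(b[0]);print("jar",onz("top",(M["m10"]/M["m00"],M["m01"]/M["m00"]),50))
plan(653,-4,60,97)
E
```

```text
t: 26.1
tcp_pos: [654.0, -4.0, 145.3]
eef_rot: [0.0, -0.052, 0.999, -0.0]
ft_force: [-0.2, 0.0, 0.4]
gripper_width: 85.2
red rim [654.29889429  -5.0674335   35.        ]
shift [ 1.100e-02 -1.000e-03  3.414e+00] turn -0.17 | jaw now 96.2 tcp [653.3  -4.  145.3] tilt 0.03 w 85.5 t 26.15 j [-0.14  0.54  0.11  1.7  -0.07  0.91  1.68]
```

```bash
python3 -m inch '1 0 0 0.3 -0.17;1 0 0 1 -0.17;1 0 0 1.8 -0.17;1 0 0 2.6 -0.17;1 0 0 3.4 -0.17;1 0 0 4 -0.17;1 0 0 4.4 -0.17;1 0 0 4.6 -0.17;1 0 0 4.68 -0.17;1 0 0 4.68 -0.17'
python3 - <<'E'
from h import *
plan(653.5,-4.5,28,97)
im=imaging.camera("side");cv2.imwrite("pics/side15.png",cv2.resize(im[90:270,260:460,::-1],None,fx=3,fy=3))
b=blobs("side",im,(25,150,100),(35,255,255),20,(280,170,340,220));
M=cv2.moments(b[0]);print("jar",onz("side",(M["m10"]/M["m00"],M["m01"]/M["m00"]),48))
E
```

```text
t: 26.98
tcp_pos: [653.0, -3.6, 28.9]
eef_rot: [0.0, -0.056, 0.998, -0.0]
ft_force: [0.3, 0.3, 0.4]
gripper_width: 85.4
shift [-0.016 -0.039  0.038] turn -0.11 | jaw now 96.5 tcp [653.   -3.6  28.9] tilt 0.0 w 85.4 t 26.98 j [-0.12  0.68  0.09  1.76 -0.09  0.7   1.7 ]
jar [472.66511744  20.72169543  48.        ]
```

View pics/side15.png

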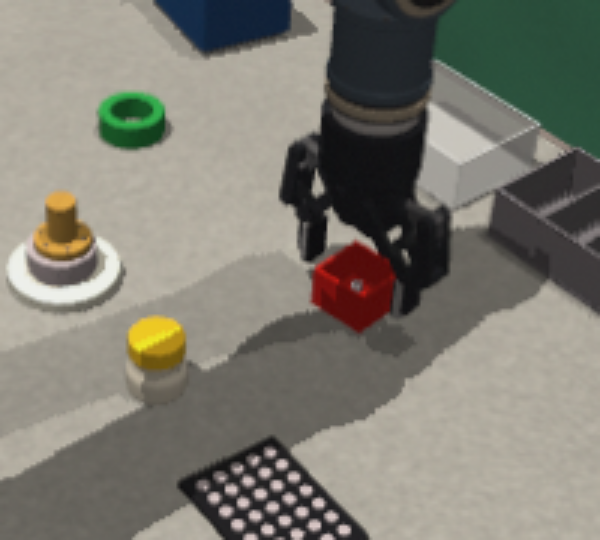

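```bash
python3 -m inch '1 0 0 0.04 -0.1;1 0 0 0.04 -0.1;-1 0 0 0.04 -0.1;-1 0 0 0.04 -0.1;-1 0 0 0.04 -0.1;-1 0 0 0.04 -0.1;-1 0 0 0.04 -0.1;-1 0 0 0.04 -0.1;-1 0 0 0.04 -0.1;-1 0 0 0.04 -0.1' 40
python3 -m inch '-1 0 0 0 0;-1 0 0 0 0;-1 0 0 -0.4 0;-1 0 0 -1.1 0;-1 0 0 -1.9 0;-1 0 0 -2.4 0;-1 0 0 -2.5 0;-1 0 0 -2.5 0;-1 0 0 -2.5 0;-1 0 0 -2.5 0'
python3 - <<'E'
from h import *
plan(559.5,-138,85,86)
im=imaging.camera("side");cv2.imwrite("pics/side16.png",cv2.resize(im[90:270,260:460,::-1],None,fx=3,fy=3))
for n,z,roi in(("side",48,(280,170,340,225)),("top",50,(280,190,350,260))):
    im=imaging.camera(n)
    for b in blobs(n,im,(22,120,30),(35,255,255),20,roi)[:1]:
        M=cv2.moments(b);print("jar",onz(n,(M["m10"]/M["m00"],M["m01"]/M["m00"]),z),cv2.contourArea(b))
E
```

```text
t: 27.87
tcp_pos: [653.4, -3.6, 28.5]
eef_rot: [0.0, -0.061, 0.998, 0.0]
ft_force: [-0.0, -0.5, 4.6]
gripper_width: 49.5
t: 28.7
tcp_pos: [651.9, -3.6, 89.2]
eef_rot: [-0.001, -0.061, 0.998, 0.0]
ft_force: [-0.1, -0.4, -1.0]
gripper_width: 49.4
shift [ 4.325 -4.886  0.176] turn 2.2 | jaw now 97.0 tcp [651.9  -3.6  89.2] tilt 0.14 w 49.4 t 28.7 j [-0.13  0.6   0.1   1.74 -0.08  0.81  1.7 ]
jar [472.14474082  11.06351524  48.        ] 256.0
```

View pics/side16.png

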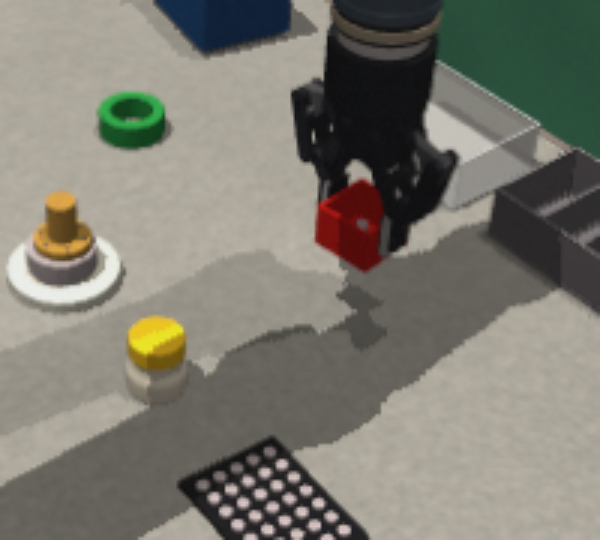

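```bash
python3 -m inch '-1 0.2 -0.3 0 0.1;-1 0.7 -0.8 0 0.3;-1 1.3 -1.5 0 0.6;-1 2 -2.3 0 1;-1 2.7 -3 0 1.3;-1 3.3 -3.7 0 1.6;-1 3.8 -4.3 0 1.9;-1 4.2 -4.7 0 2.1;-1 4.3 -4.88 0 2.2;-1 4.3 -4.88 0 2.2'
python3 - <<'E'
from h import *
plan(559.5,-138,28,86)
im=imaging.camera("top");cv2.imwrite("pics/top17.png",cv2.resize(im[130:290,300:500,::-1],None,fx=4,fy=4))
im=imaging.camera("side");cv2.imwrite("pics/side17.png",cv2.resize(im[110:310,290:490,::-1],None,fx=3,fy=3))
E
```

```text
t: 29.68
tcp_pos: [560.6, -139.2, 90.6]
eef_rot: [0.0, 0.036, 0.999, -0.0]
ft_force: [0.3, -0.4, 0.0]
gripper_width: 49.6
shift [0.049 0.046 2.502] turn -0.03 | jaw now 85.8 tcp [ 560.6 -139.2   90.6] tilt 0.02 w 49.6 t 29.68 j [ 0.05  0.5   0.15  1.92 -0.11  0.72  1.77]
```

View pics/top17.png

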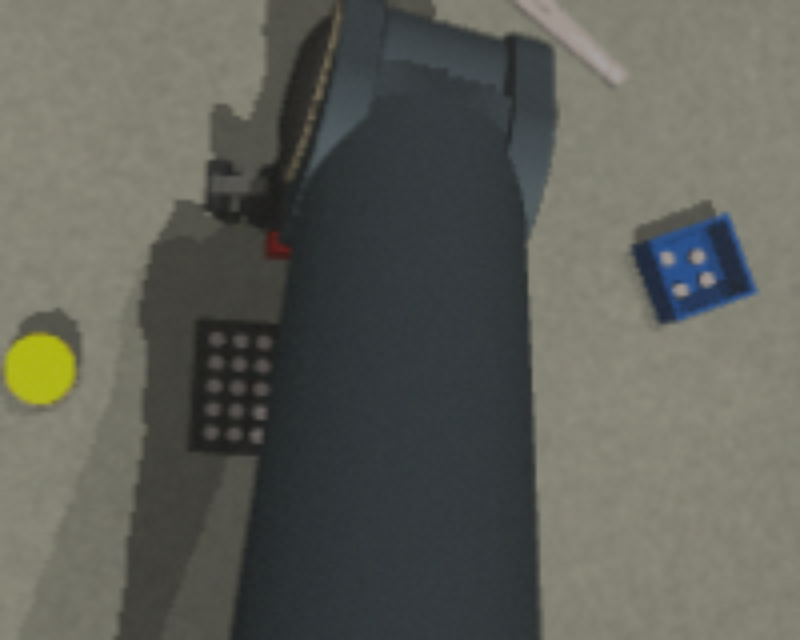

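View pics/side17.png

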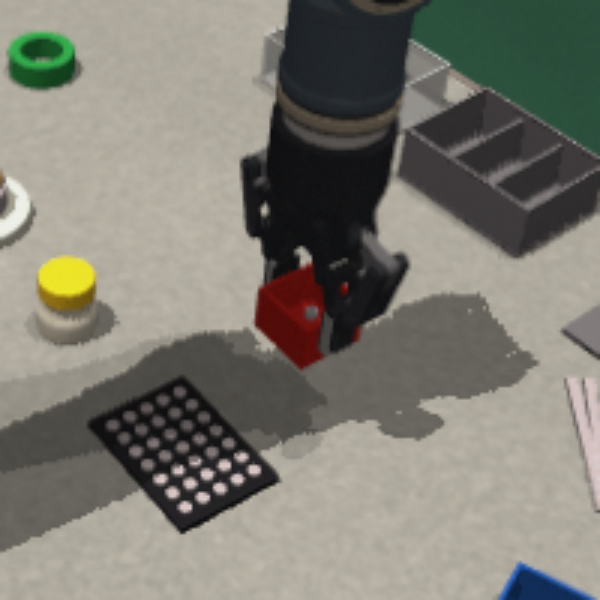

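```bash
python3 -m inch '-1 0.03 0.04 0.3 0;-1 0.03 0.04 0.8 0;-1 0.03 0.04 1.4 0;-1 0.03 0.04 1.9 0;-1 0.03 0.04 2.2 0;-1 0.03 0.04 2.4 0;-1 0.03 0.04 2.47 0;-1 0.03 0.04 2.5 0;-1 0.03 0.04 2.53 0;-1 0.03 0.04 2.53 0'
python3 - <<'E'
from h import *
print("jar",onz("top",(300+40/4-.4,130+370/4-.4),50))
plan(559.5,-138,28,86)
im=imaging.camera("side");cv2.imwrite("pics/side18.png",cv2.resize(im[110:310,290:490,::-1],None,fx=3,fy=3))
E
```

```text
t: 30.62
tcp_pos: [559.6, -136.0, 28.3]
eef_rot: [-0.001, 0.035, 0.999, 0.001]
ft_force: [-6.1, 2.3, 13.4]
gripper_width: 49.6
jar [474.0263523   13.89874391  50.        ]
shift [-0.002 -0.079  0.014] turn 0.01 | jaw now 86.0 tcp [ 559.6 -136.    28.3] tilt 0.16 w 49.6 t 30.62 j [ 0.07  0.6   0.13  1.95 -0.13  0.6   1.79]
```

View pics/side18.png

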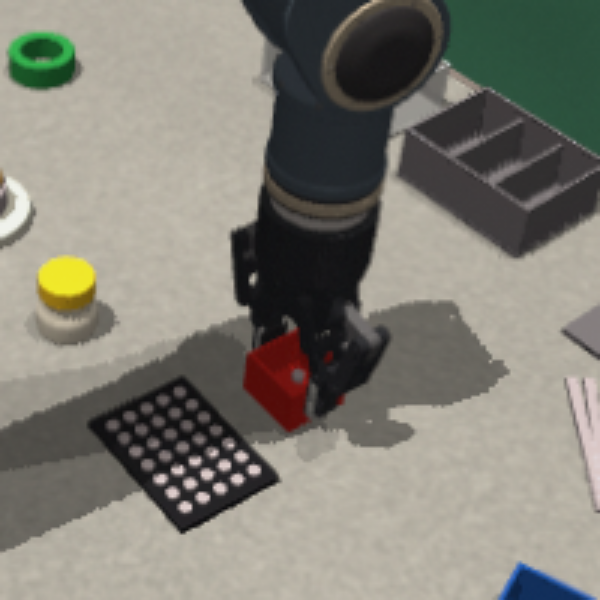

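```bash
python3 -m inch '1 0 0 0 0;1 0 0 0 0;1 0 0 0 0;1 0 0 0 0;1 0 0 0 0;1 0 0 0 0;1 0 0 0 0;1 0 0 -0.3 0;1 0 0 -1.1 0;1 0 0 -2.2 0'
python3 -m inch '1 0 0 -1 0;1 0 0 -2 0;1 0 0 -2.4 0;1 0 0 -2.4 0;1 0 0 -2.4 0;1 0 0 -2.4 0;1 0 0 -2.4 0;1 0 0 -2.4 0;1 0 0 -2.4 0;1 0 0 -2.4 0'
python3 - <<'E'
from h import *
plan(538,-376,140,20)
plan(538,-376,140,110)
T=cv2.imread("pics/top0.png");cv2.imwrite("pics/bluez.png",cv2.resize(T[178:214,455:495],None,fx=12,fy=12,interpolation=cv2.INTER_CUBIC))
E
```

```text
t: 31.5
tcp_pos: [558.8, -136.4, 81.3]
eef_rot: [-0.002, 0.035, 0.999, 0.0]
ft_force: [0.9, -0.1, 0.0]
gripper_width: 85.0
t: 32.33
tcp_pos: [560.1, -136.7, 141.5]
eef_rot: [-0.001, 0.035, 0.999, 0.0]
ft_force: [0.3, 0.2, -0.2]
gripper_width: 85.2
shift [ 0.211 -9.61   0.058] turn 13.2 | jaw now 86.0 tcp [ 560.1 -136.7  141.5] tilt 0.08 w 85.2 t 32.33 j [ 0.04  0.43  0.17  1.89 -0.1   0.83  1.76]
shift [ 0.211 -9.61   0.058] turn -4.8 | jaw now 86.0 tcp [ 560.1 -136.7  141.5] tilt 0.08 w 85.2 t 32.33 j [ 0.04  0.43  0.17  1.89 -0.1   0.83  1.76]
```

View pics/bluez.png

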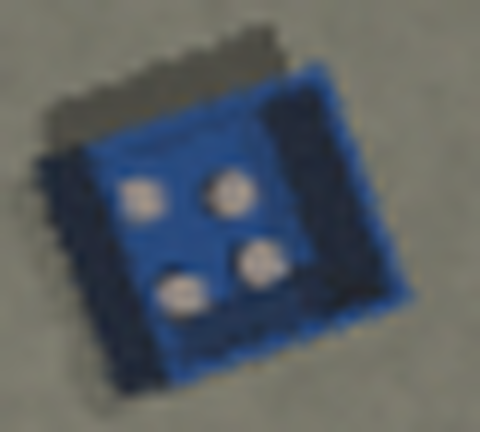

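```bash
python3 -m inch '1 0 -0.3 0 1;1 0 -1.2 0 2.4;1 0.1 -2.4 0 3.8;1 0.1 -3.7 0 5.2;1 0.1 -5 0 6.6;1 0.1 -6.3 0 8;1 0.2 -7.6 0 9.4;1 0.2 -8.7 0 10.8;1 0.2 -9.4 0 12.1;1 0.2 -9.6 0 13.4'
python3 - <<'E'
from h import *
print("blue",onz("top",(475.3,196.1),35))
plan(538,-375,28,19)
for n,b in(("top",(300,120,500,280)),("side",(290,110,490,310))):
    im=imaging.camera(n);cv2.imwrite(f"pics/{n}19.png",cv2.resize(im[b[1]:b[3],b[0]:b[2],::-1],None,fx=(4 if n=="top" else 3),fy=(4 if n=="top" else 3)))
E
```

```text
t: 33.17
tcp_pos: [536.9, -380.5, 142.3]
eef_rot: [0.001, 0.585, 0.811, -0.001]
ft_force: [0.1, -0.9, 0.5]
gripper_width: 85.4
blue [ 537.99220054 -373.95148255   35.        ]
shift [0.206 0.118 4.57 ] turn -0.12 | jaw now 18.4 tcp [ 536.9 -380.5  142.3] tilt 0.18 w 85.4 t 33.17 j [ 0.21  0.58  0.49  1.71 -0.32  0.93  1.15]
```

View pics/top19.png

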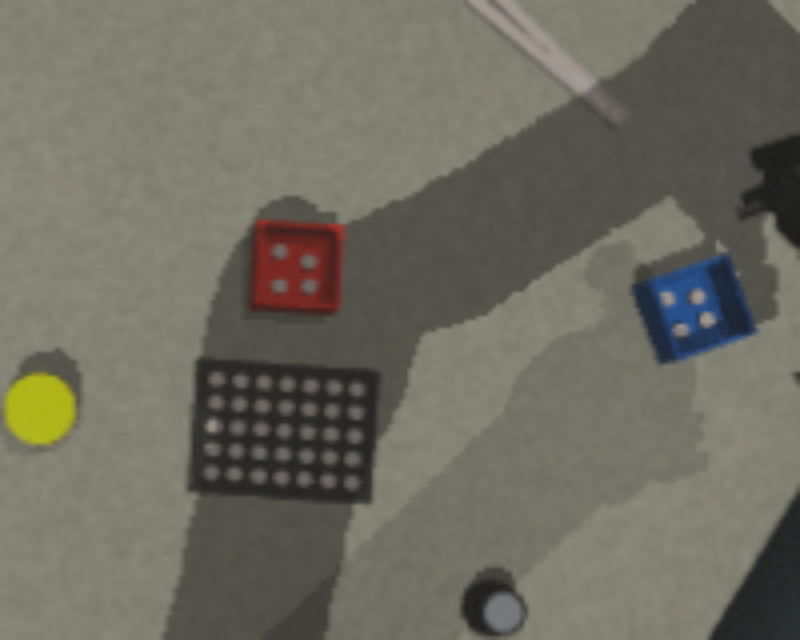

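View pics/side19.png

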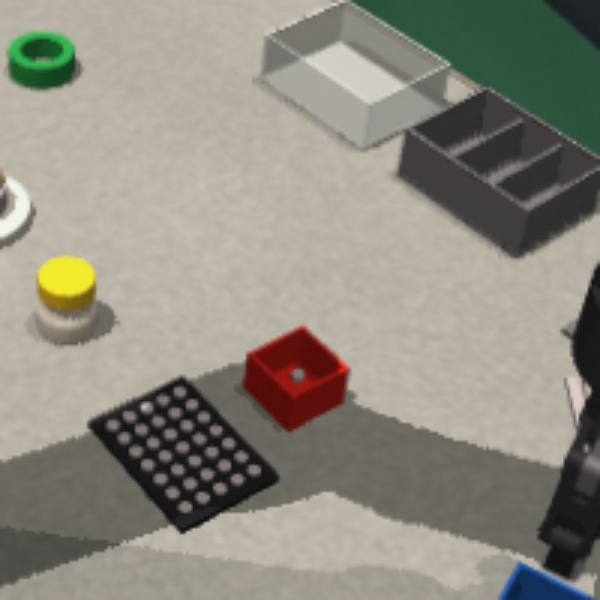

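```bash
python3 -m inch '1 0.1 0.06 0.2 -0.1;1 0.2 0.12 0.8 -0.1;1 0.2 0.12 1.6 -0.1;1 0.2 0.12 2.4 -0.1;1 0.2 0.12 3.2 -0.1;1 0.2 0.12 3.9 -0.1;1 0.2 0.12 4.3 -0.1;1 0.2 0.12 4.5 -0.1;1 0.2 0.12 4.55 -0.1;1 0.2 0.12 4.55 -0.1'
python3 - <<'E'
from h import *
print("red",onz("top",(374.1,186.6),35));
a=np.deg2rad(-4.2);R=np.array([[np.cos(a),-np.sin(a)],[np.sin(a),np.cos(a)]]);print("in tray",R.T@(onz("top",(374.1,186.6),35)[:2]-[464.4,-131]))
plan(538,-374.5,28,19)
im=imaging.camera("side");cv2.imwrite("pics/side20.png",cv2.resize(im[220:400,380:580,::-1],None,fx=3,fy=3))
E
```

```text
t: 34.1
tcp_pos: [540.3, -369.8, 28.7]
eef_rot: [0.0, 0.577, 0.817, 0.0]
ft_force: [-0.6, 0.4, 0.9]
gripper_width: 85.4
red [ 558.75096248 -136.16002033   35.        ]
in tray [94.47549141  1.76393141]
shift [-0.146 -0.147  0.03 ] turn 0.11 | jaw now 19.6 tcp [ 540.3 -369.8   28.7] tilt 0.03 w 85.4 t 34.1 j [ 0.25  0.72  0.41  1.77 -0.4   0.74  1.21]
```

View pics/side20.png

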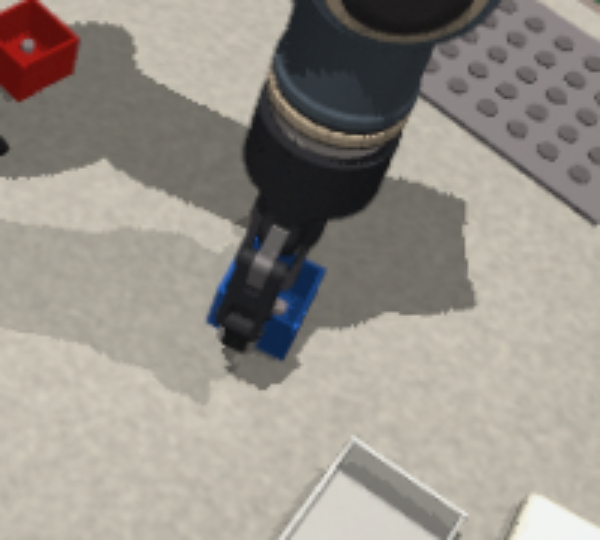

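```bash
python3 -m inch '1 -0.1 -0.1 0 0.1;1 -0.14 -0.14 0.02 0.1;1 -0.14 -0.14 0.02 0.1;-1 -0.14 -0.14 0.02 0.1;-1 -0.14 -0.14 0.02 0.1;-1 -0.14 -0.14 0.02 0.1;-1 -0.14 -0.14 0.02 0.1;-1 -0.14 -0.14 0.02 0.1;-1 -0.14 -0.14 0.02 0.1;-1 -0.14 -0.14 0.02 0.1' 40
python3 - <<'E'
from h import *
plan(538,-374.5,28,19)
E
python3 -m inch '-1 0 0 0 0;-1 0 0 0 0;-1 0 0 -0.4 0;-1 0 0 -1.1 0;-1 0 0 -2 0;-1 0 0 -3 0;-1 0 0 -4 0;-1 0 0 -4.7 0;-1 0 0 -5 0;-1 0 0 -5 0'
python3 - <<'E'
from h import *
plan(497,259.5,153,-5)
im=imaging.camera("side");cv2.imwrite("pics/side21.png",cv2.resize(im[220:400,380:580,::-1],None,fx=3,fy=3))
E
```

```text
t: 34.98
tcp_pos: [538.0, -374.7, 28.2]
eef_rot: [0.0, 0.581, 0.814, 0.0]
ft_force: [0.5, 1.6, 2.4]
gripper_width: 49.3
shift [0.006 0.002 0.009] turn 0.0 | jaw now 19.0 tcp [ 538.  -374.7   28.2] tilt 0.03 w 49.3 t 34.98 j [ 0.26  0.72  0.41  1.77 -0.4   0.74  1.21]
t: 35.82
tcp_pos: [538.3, -375.1, 154.9]
eef_rot: [0.002, 0.581, 0.814, 0.0]
ft_force: [0.0, -0.6, -1.7]
gripper_width: 49.6
shift [24.541  6.699  0.034] turn 4.8 | jaw now 19.0 tcp [ 538.3 -375.1  154.9] tilt 0.18 w 49.6 t 35.82 j [ 0.2   0.57  0.49  1.7  -0.32  0.95  1.15]
```

View pics/side21.png

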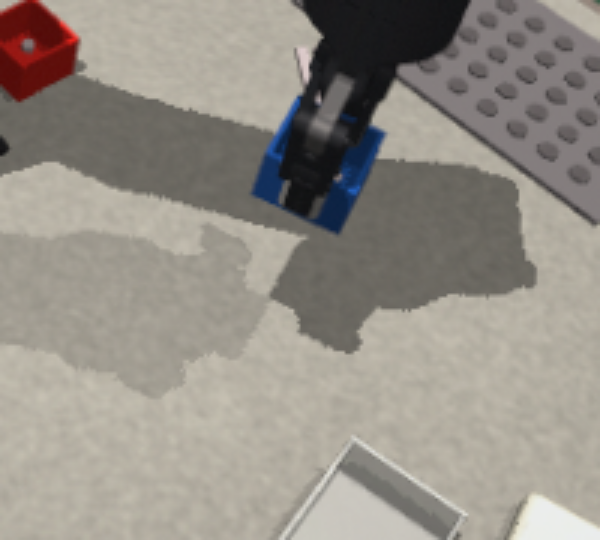

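```bash
python3 -m inch '-1 0.4 0.1 0 0;-1 1.4 0.4 0 0;-1 2.7 0.7 0 0;-1 4 1.1 0 0;-1 5.3 1.45 0 0;-1 6.6 1.8 0 0;-1 7.9 2.15 0 0;-1 9.2 2.5 0 0;-1 10.5 2.87 0 0;-1 11.8 3.2 0 0'
python3 - <<'E'
from h import *
plan(497,259.5,153,-5)
E
```

```text
t: 36.7
tcp_pos: [515.5, -67.0, 151.4]
eef_rot: [-0.002, 0.58, 0.814, -0.001]
ft_force: [1.6, 1.0, 0.4]
gripper_width: 49.5
shift [12.586  3.558 -0.054] turn 4.81 | jaw now 19.0 tcp [515.5 -67.  151.4] tilt 0.2 w 49.5 t 36.7 j [-0.34  0.36  0.48  2.02 -0.23  0.81  0.61]
```

```bash
python3 -m inch '-1 1.3 0.37 0 0.4;-1 2.6 0.75 0 0.9;-1 3.9 1.1 0 1.4;-1 5.2 1.45 0 1.9;-1 6.5 1.8 0 2.5;-1 7.8 2.2 0 3;-1 9.1 2.5 0 3.5;-1 10.4 2.9 0 4;-1 11.5 3.2 0 4.5;-1 12.3 3.4 0 4.8'
python3 -m inch '-1 0 0 0 0;-1 0 0 0 0;-1 0 0 0 0;-1 0 0 0 0;-1 0 0 0 0;-1 0 0 0 0;-1 0 0 0 0;-1 0 0 0 0;-1 0 0 0 0;-1 0 0 0 0'
python3 - <<'E'
from h import *
plan(497,259.5,28.5,-5)
for n,b in(("top",(150,130,350,290)),("side",(180,80,380,260))):
    im=imaging.camera(n);cv2.imwrite(f"pics/{n}22.png",cv2.resize(im[b[1]:b[3],b[0]:b[2],::-1],None,fx=(4 if n=="top" else 3),fy=(4 if n=="top" else 3)))
E
```

```text
t: 37.53
tcp_pos: [495.1, 252.4, 151.2]
eef_rot: [-0.001, 0.737, 0.676, -0.001]
ft_force: [0.2, -0.4, -1.2]
gripper_width: 49.4
t: 38.37
tcp_pos: [497.7, 248.7, 153.1]
eef_rot: [-0.0, 0.737, 0.675, 0.0]
ft_force: [0.1, -0.7, -1.1]
gripper_width: 49.9
shift [ 0.425 -0.066  4.982] turn -0.0 | jaw now 175.0 tcp [497.7 248.7 153.1] tilt 0.01 w 49.9 t 38.37 j [-0.93  0.42  0.51  1.94 -0.27  0.84 -0.37]
```

View pics/top22.png

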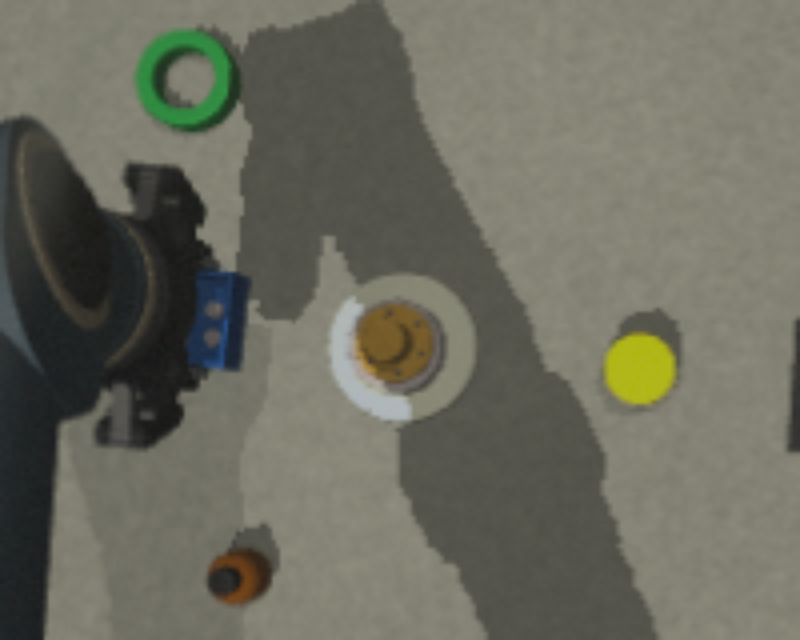

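View pics/side22.png

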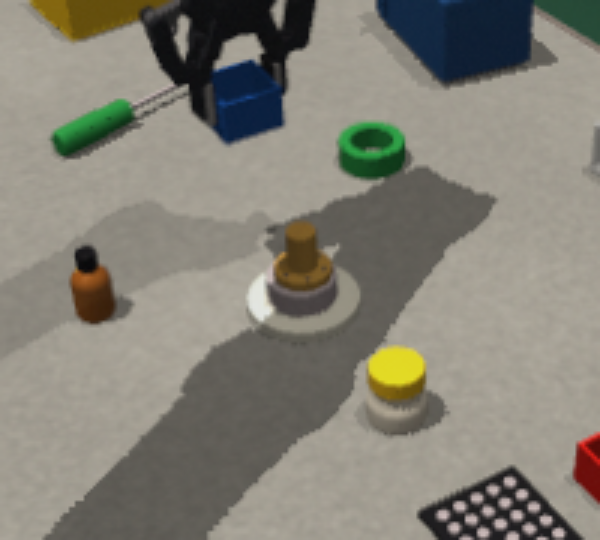

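```bash
python3 -m inch '-1 0.2 0 0.1 0;-1 0.4 -0.05 0.7 0;-1 0.42 -0.05 1.5 0;-1 0.42 -0.05 2.3 0;-1 0.42 -0.05 3.1 0;-1 0.42 -0.05 3.8 0;-1 0.42 -0.05 4.3 0;-1 0.42 -0.05 4.6 0;-1 0.42 -0.05 4.7 0;-1 0.42 -0.05 4.7 0'
python3 -m inch '-1 0 0 0.1 0;-1 0 0 0.18 0;-1 0 0 0.22 0;-1 0 0 0.25 0;-1 0 0 0.28 0;-1 0 0 0.3 0;-1 0 0 0.31 0;-1 0 0 0.31 0;-1 0 0 0.31 0;-1 0 0 0.31 0'
python3 - <<'E'
from h import *
plan(497,259.5,28,-5)
for n,b in(("top",(150,130,350,290)),("side",(180,80,380,260))):
    im=imaging.camera(n);cv2.imwrite(f"pics/{n}23.png",cv2.resize(im[b[1]:b[3],b[0]:b[2],::-1],None,fx=(4 if n=="top" else 3),fy=(4 if n=="top" else 3)))
E
```

```text
t: 39.3
tcp_pos: [497.4, 259.5, 35.2]
eef_rot: [-0.0, 0.737, 0.676, -0.0]
ft_force: [0.8, -0.1, -0.2]
gripper_width: 49.3
t: 40.13
tcp_pos: [497.4, 259.5, 28.2]
eef_rot: [-0.0, 0.737, 0.676, 0.0]
ft_force: [-2.3, -0.4, 6.7]
gripper_width: 49.1
shift [-0.002 -0.016  0.007] turn -0.0 | jaw now 175.0 tcp [497.4 259.5  28.2] tilt 0.03 w 49.1 t 40.13 j [-0.85  0.61  0.4   2.   -0.4   0.61 -0.28]
```

View pics/top23.png

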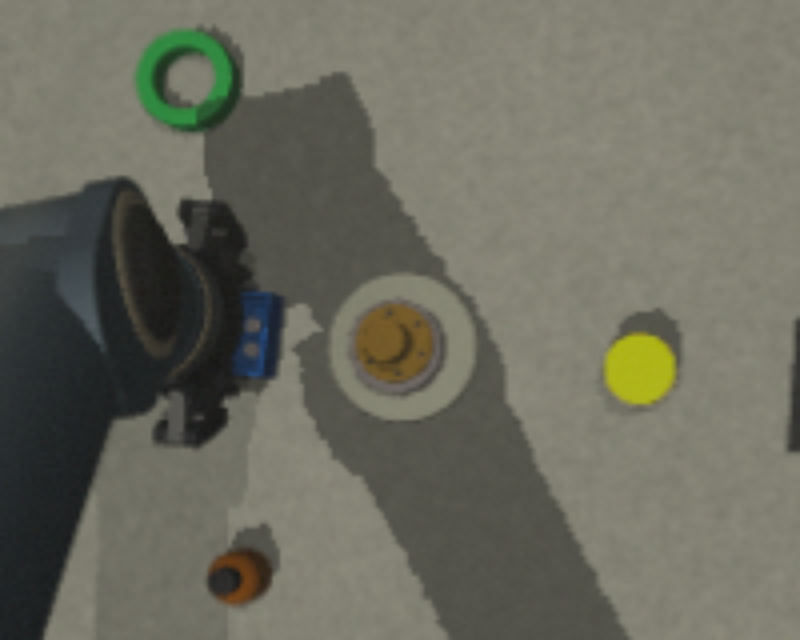

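View pics/side23.png

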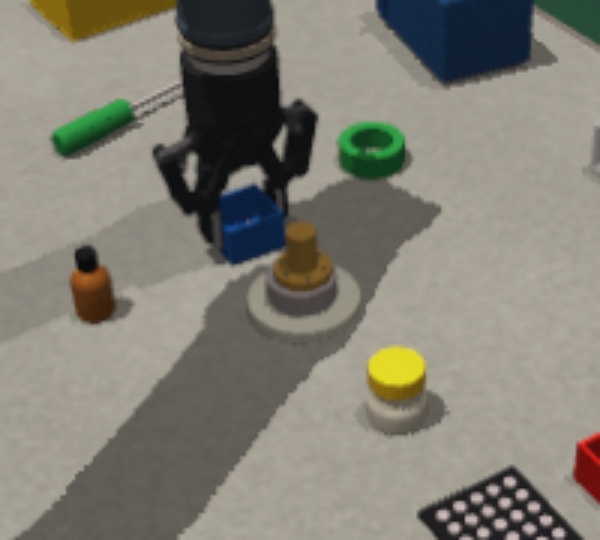

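```bash
python3 -m inch '1 0 0 0 0;1 0 0 0 0;1 0 0 0 0;1 0 0 0 0;1 0 0 0 0;1 0 0 0 0;1 0 0 0 0;1 0 0 -0.3 0;1 0 0 -1.1 0;1 0 0 -2.2 0'
python3 -m inch '1 0 0 -1.5 0;1 0 0 -3 0;1 3 0 -4 0;1 3 0 -4 0;1 3 0 -4 0;1 5 0 -4 0;1 6 0 -4 0;1 6 0 -4 0;1 6 0 -4 0;1 6 0 -4 0'
python3 - <<'E'
from h import *
plan(497,259.5,28,-5)
for n,b in(("top",(150,110,450,310)),("side",(180,80,430,280))):
    im=imaging.camera(n);cv2.imwrite(f"pics/{n}24f.png",im[:,:,::-1]);k=2.6 if n=="top" else 3;cv2.imwrite(f"pics/{n}24.png",cv2.resize(im[b[1]:b[3],b[0]:b[2],::-1],None,fx=k,fy=k))
E
```

```text
t: 41.07
tcp_pos: [496.0, 258.6, 82.1]
eef_rot: [-0.0, 0.737, 0.675, -0.002]
ft_force: [-0.4, -0.1, 0.1]
gripper_width: 85.1
t: 41.9
tcp_pos: [510.3, 408.0, 182.6]
eef_rot: [0.0, 0.737, 0.675, -0.0]
ft_force: [0.2, -1.0, 0.6]
gripper_width: 85.3
shift [-5.956 -0.011  6.191] turn -0.0 | jaw now 175.0 tcp [510.3 408.  182.6] tilt 0.07 w 85.3 t 41.9 j [-1.08  0.53  0.49  1.68 -0.29  1.   -0.58]
```

View pics/top24.png

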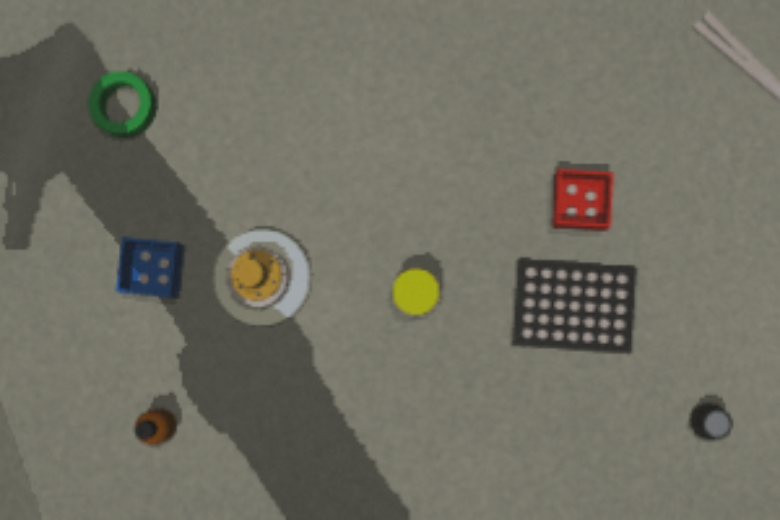

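View pics/side24.png

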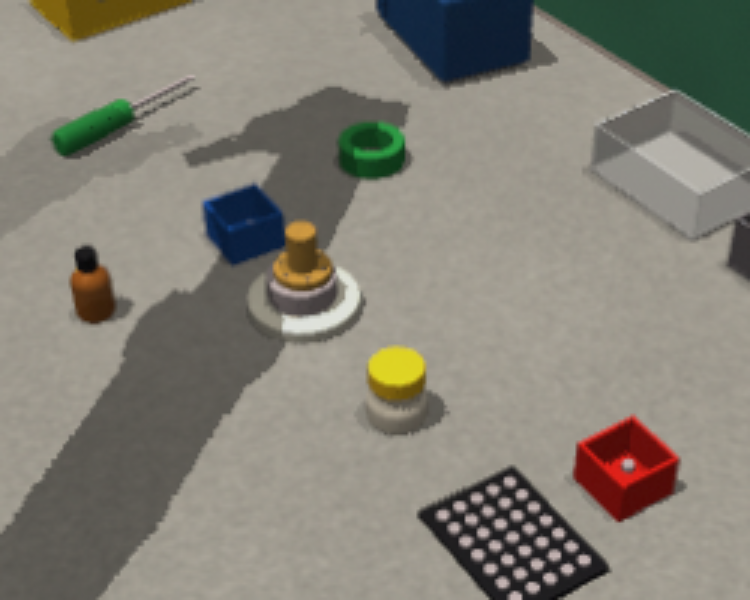

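Run:
```python
from h import *
I={n:cv2.imread(f"pics/{n}24f.png")[:,:,::-1].copy() for n in("top","side")}
st=np.array([488.5,159.]);tr=np.array([464.3,-131.]);u=(st-tr)/np.linalg.norm(st-tr);w=np.array([u[1],-u[0]])
for name,n,lo,hi,roi,z in(("blue","top",(100,100,20),(130,255,255),(185,190,225,230),17.5),("blue","side",(100,100,20),(130,255,255),(240,135,280,170),17.5),
 ("red","top",(0,130,40),(8,255,255),(350,160,400,205),17.5),("red","side",(0,130,40),(8,255,255),(360,210,415,260),17.5),
 ("jar cap","top",(22,120,30),(35,255,255),(290,200,330,240),50),("jar cap","side",(22,120,30),(35,255,255),(290,185,335,230),45),
 ("flange","top",(10,100,40),(22,255,255),(225,190,275,240),47)):
    b=blobs(n,I[n],lo,hi,20,roi)
    if not b: print(name,n,"none");continue
    M=cv2.moments(cv2.convexHull(b[0]));p=onz(n,(M["m10"]/M["m00"],M["m01"]/M["m00"]),z)[:2]
    ref=tr if name=="red" else st
    print(name,n,p.round(1),"along line",round((p-ref)@u,1),"across",round((p-ref)@w,1))
for name,roi,lo,hi,z,o in(("tape",(165,125,225,175),(40,120,30),(80,255,255),24,(648.5,290.3)),("drop",(190,260,225,290),(0,120,20),(14,255,255),30,None),("loupe",(410,258,440,288),(0,0,0),(180,255,70),17,None)):
    T0=cv2.imread("pics/top0.png")[:,:,::-1].copy()
    for im in(T0,I["top"]):
        M=cv2.moments(cv2.convexHull(blobs("top",im,lo,hi,20,roi)[0]));print(name,onz("top",(M["m10"]/M["m00"],M["m01"]/M["m00"]),z)[:2].round(1))
```

```text
blue top [497. 261.] along line 102.4 across -0.1
blue side [497.1 261. ] along line 102.3 across 0.0
red top [ 562.1 -137.6] along line 1.6 across 98.0
red side [ 561.2 -135.1] along line 4.0 across 96.9
jar cap top [475.1  14.3] along line -145.3 across -1.3
jar cap side [474.4  14.1] along line -145.6 across -2.0
flange top [488.6 156.7] along line -2.3 across 0.3
tape [648.4 290.4]
tape [647.9 289.5]
drop [351.9 249.3]
drop [352.2 248.2]
loupe [ 361.1 -252.4]
loupe [ 361.3 -251.3]
```

All targets are well inside tolerance, and the bystanders haven't moved. Handing in.

```bash
python3 -c "
from rig import r
print(r.job_done())
s=r.get_state();print(s['t'],abs(s['qvel']).max())"
```

```text
the job is handed in; nothing more can be done
None
the job is handed in; nothing more can be done
```

The inspection station is laid out in the order you gave, and I handed the job in at about 42 s of the 122 s allowed. The hand-in reports no verdict, so the figures below come from my last camera checks.

| Item | Last measurement | Allowed |
|---|---|---|
| Ring on stage | within about 1 mm of centre (measured before the flange went on; the later pictures show it unmoved) | 10 mm |
| Flange on ring | about 2 mm from the stage centre, hub up | 10 mm |
| Jar at the stage–tray midpoint | about 145 mm from the stage centre, within 2 mm of the line | 130–161 mm and 15 mm |
| Red box behind tray | 94–98 mm from the tray centre, 2–4 mm off its centre line | 80–112 mm and 15 mm |
| Blue box beyond stage | 102 mm from the stage centre, on the line | 85–117 mm and 15 mm |

- **Bystanders:** the amber bottle, the loupe and the tape roll each measured within about 1 mm of where they started.
- **Final state:** everything looked upright in the last pictures. The gripper was open and about 150 mm clear of the blue box.
- **Disagreements:** the two cameras differed by 1–3 mm on the red box. One early side-view jar reading was about 7 mm off because the cap was half in shadow; later readings from both cameras agreed to within 1 mm.
- **Not checked:** my last script also asked for the robot's state after the hand-in and was refused, so I did not check that the arm was still.

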